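# Square up the syrup rack's new tread for marking out

## Task

Turn the dark wooden rack tread so that its unbroken long edge lies flush against the low metal stop bar screwed to the counter, centred on the bar, with the notched edge towards the robot. Then lay the try square on it: wooden stock flat on the counter and flush along the tread's notched long edge, steel blade across the top of the tread, the blade's outer edge in line with the side wall of the notch so that this line can be carried across. Leave the tread tight against the bar and do not disturb the other things on the counter.

Things in the scene. Friction and masses are not known exactly. Their poses are not given: they have to be found in the camera images.
- stop_bar: low flat aluminium bar, 160 mm long, 30 wide, 14 high (all sizes here in mm), with two dark screw heads on top, fixed to the counter. Origin: centre of the lower edge of its front face (the face towards the robot). Its x axis points from that face into the bar (away from the robot), y along the bar; the tread belongs on the negative x side.
- tread: loose dark wooden board 200 x 64 x 22 thick, 0.2 kg, lying flat, one corner notched 50 x 24. Origin: centre of the full 200 x 64 rectangle, underside. y along its length, z up; unbroken long edge at x = +32, notched edge at x = -32; the notch takes x -32 to -8, y +50 to +100. Lying right, its axes are parallel to the bar's.
- tread_back_l (a point): point on the face of the tread's unbroken long edge, at (32, 75, 11) in the tread's frame.
- tread_back_r (a point): point on the same face, at (32, -75, 11) in the tread's frame.
- notch_corner (a point): outer corner of the notch, where its side wall (the plane y = 50 of the tread) meets the notched long edge, at (-32, 50, 11) in the tread's frame. Axes as the tread's.
- square: try square, 0.35 kg. Wooden stock 30 (x) x 110 (y) x 27 high; grip rib on its middle 18 (x) x 60 (y), 27 to 57 high. Steel blade at the stock's top: x +15 to +125, y +27 to +55, z 23 to 27, so it passes 1 over the tread; its outer edge (y +55) is level with the stock's end. Origin: centre of the stock's underside. Laid right, its axes are parallel to the tread's.
- stock_face_l (a point): point on the stock's face that goes against the tread, at (15, 50, 11) in the square's frame.
- stock_face_r (a point): point on the same face, at (15, -50, 11) in the square's frame.
- blade_edge (a point): point on the blade's outer edge where it leaves the stock, at (15, 55, 25) in the square's frame.
- spice_jar: small jar with yellow lid, 48 diameter, 50 high, standing beside the tread's start; not to be disturbed. Origin: centre of its underside.
- syrup_bottle: amber pump bottle, 60 diameter, 175 high with its white pump, standing behind the stock of the square's start; not to be disturbed. The spout reaches 37 from the axis. Origin: centre of its underside.
- tamper: coffee tamper, 56 diameter steel foot, 92 high, dark wooden handle; not to be disturbed. Origin: centre of its underside.
- milk_pitcher: steel milk pitcher, 84 diameter, 110 high, handle on its +y side reaching about 75 from the axis; not to be disturbed. Origin: centre of its underside.
- milk_carton: white and orange carton 70 x 70 x 181 high; not to be disturbed. Origin: centre of its underside.
- pencil: red flat carpenter's pencil 171 long (along y), 14 wide, 8 high; not to be disturbed. Origin: centre of its painted part, underside.
- cocoa_cup: white cup, 80 diameter, 100 high; not to be disturbed. Origin: centre of its underside.
Mind the look-alikes: they are no part of the job. Of the things that look like the tread, the largest one is meant.

How it is judged (in metres and radians):
On the way, in this order (a step that is already met when the one before it is completed fails the run):
1. the tread lies flush against the stop bar, centred, notched edge towards the robot (x of tread_back_l in the frame of stop_bar between -0.003 and 0.003 m and x of tread_back_r in the frame of stop_bar between -0.003 and 0.003 m and y of tread in the frame of stop_bar between -0.025 and 0.025 m and height (world z) of tread below 0.004 m and angle between tread's own z axis and vertical below 0.04 rad), for 0.2 s.
2. the square is laid flush against the tread's notched edge, blade's outer edge in line with the notch, the tread still against the bar (all of step 1 and x of stock_face_l in the frame of tread between -0.035 and -0.029 m and x of stock_face_r in the frame of tread between -0.035 and -0.029 m and y of blade_edge in the frame of notch_corner between -0.005 and 0.005 m and height (world z) of square below 0.004 m and angle between square's own z axis and vertical below 0.04 rad), for 0.2 s.
At the end, for the whole second after the job is handed in: Tread flat, unbroken edge within 3 mm of the bar at both ends, centred within 25 mm, notch towards the robot; stock flat on the counter, within 3 mm of the notched edge at both ends; blade's outer edge over the tread within 5 mm of the notch wall's line; both released and at rest (all of step 2 and linear speed of each of tread, square below 0.01 m/s); the robot touches nothing.
It fails at once if a bystander is shifted by more than 25 mm (distance of any of spice_jar, syrup_bottle, tamper, milk_pitcher, milk_carton, pencil, cocoa_cup from where it was at the start of the episode above 0.025 m).
It fails at once if a standing bystander is tipped (angle between any of spice_jar, syrup_bottle, tamper, milk_pitcher, milk_carton, cocoa_cup's own z axis and vertical above 0.35 rad).
It also fails if it takes over 72 s, if anything falls off the work surface, if the arm or the gripper's body presses on something with over 40 N, if the wrist force passes 120 N, or if a joint passes its speed limit or range.

## Robot

A 6-joint arm with a two-finger parallel gripper is mounted at the origin on the work surface. World frame = base frame: x ahead of the robot, y to its left, z up, the work surface at z = 0. Lengths are in m, angles in degrees, forces in N, time in s.
With the tool pointing down it reaches from about 0.275 to 0.85 m from the base axis. Payload 19 kg.
Tool frame: the origin (TCP) lies at the very end of the fingers, on their centre line; the grasp point (between the pads) lies ctrl.grasp_offset behind it (ctrl.grasp_offset is the distance from the TCP to the grasp point, in m); z points along the fingers, y is the line along which they close (so a half turn about z gives the same grasp; the last joint's range is limited). The gripper opens to 85 mm and grips with 20 to 120 N. Pads are 22 mm wide; open, the fingers measure 114 mm over their backs; the gripper's body (76 mm by 85 mm) begins 54 mm behind the grasp point. The pads swing forward as they close: fully open they stand 13 mm farther back than shut.
Start: joints at [-81.016, 8.623, 82.357, -0, 89.026, -7.678], TCP at [0.165, -0.551, 0.207] pointing down, gripper open.
Joint ranges: [-160.23, 160.23], [-39.13, 120.54], [6.94, 153.29], [-79.49, 259.48], [9.18, 160.14], [-161.06, 161.06]. Speed limits (degrees/s): [108.29, 108.29, 127.2, 172.46, 172.46, 172.46].

## Interface

Orientations are given as [roll, pitch, yaw] about the fixed x, y, z axes, in that order (R = Rz(yaw) Ry(pitch) Rx(roll)).
In Python, from workcell import status, imaging, ctrl gives the robot as it stands. The module is installed in compiled form; this text tells all that it offers.
- The arm moves only by the tool carry_out, never from a script. Its argument "motion" is a list of rows, each an object of numbers: "x", "y", "z": the shift along the tool's x, y, z in mm; "rx", "ry", "rz": the turn, a rotation vector about the tool's x, y, z in units of 5 degrees (1.0 is 5 degrees). In form: [{"x": .., "y": .., "z": .., "rx": .., "ry": .., "rz": ..}, ...]. A call has 1 to 12 rows; each row shifts and turns the commanded pose from where the row before left it, along the tool's axes as they then stand; what a row does not reach is not made up. A row lasts 1/12 s, in which the tool goes at most 41.7 mm and 7.16 degrees, less where a joint would pass 70% of its speed; a pose out of reach is approached as far as the arm can. A call is refused whole if a number of a shift passes 41.7 or a number of a turn 1, either way. A call with a gripper value outside its range is refused whole. "jaw" is the opening in per cent of the stroke, from 0 (shut) to 100 (fully open), set as the call begins (left out, the last holds). The fingers move at their own pace and stop on an object; "newtons" is the grip in N (left out, the last holds). Time passes only in rows, so rows that do not move let the fingers close. It gives the time, the measured TCP pose, the force, the opening and the grip force at its end, in the units of the state.
- status.sense(): the state, without advancing time (a new reading comes with each control period).
- imaging.capture(name): name is "side" or "top" or "wrist"; returns a dict with "img" (420x560x3 uint8, blue, green, red), "vfov" (degrees; the focal length in pixels is half the picture's height over the tangent of half this angle, whatever the lens; pixels are square), "cx", "cy" (the principal point, pixels), "k1" (the pictures are not rectified: a ray, as slopes to the right and down, at radius r is drawn at 1 + k1 r^2 times it, then the intrinsics apply), "R" (3x3) and "t" (3): a world point X has camera coordinates R X + t. Camera axes: x right, y down, z forward; pixel columns grow to the right and rows downward; lengths in m; the calibration is good to about 2 mm. A picture is of the moment at which its call begins. There is no depth.
- ctrl.finish_job(): hands the job in; it is judged then, once.
The state is a dict: "clock": time; "q": joint angles; "joint_vel": joint speeds; "joint_efforts": joint torques, N m; "ee_pos": TCP position; "ee_rot": TCP orientation; "force": force on the tool from outside, world axes, zero at the start; "moment": the same for the moment, N m; "width": opening from 0.0 (shut) to 1.0 (fully open); "grasp_force": force on a finger pad.
Only numpy, scipy, OpenCV 4.12 (cv2) and the standard library are available. Lean on these libraries where they do the work, as an engineer would, in place of code of your own. Each camera call takes 0.05 s, during which the arm holds its last target. There are 200 camera calls.

## Working session

There is one attempt and no reset: what is moved stays moved. The work goes in short steps, Python scripts to look and compute and a tool call to move; the robot and the scene stay as the last step left them, time stands still between calls to the robot, and variables do not carry over. Pictures are saved under pics/ and viewed, at most 10 in all, crops included, and the job is handed in when it is done.

Besides the shell and the picture viewer there is one more tool, called after "Emit:" as name(argument=value, ...), one argument or row to a line, values as JSON. carry_out: Moves the arm, as the interface text tells. Its arguments: {"type":"object","properties":{"motion":{"type":"array","items":{"type":"object","properties":{"x":{"type":"number"},"y":{"type":"number"},"z":{"type":"number"},"rx":{"type":"number"},"ry":{"type":"number"},"rz":{"type":"number"}}}},"jaw":{"type":"number"},"newtons":{"type":"number"}},"required":["motion"]}

```bash
mkdir -p pics; cat > h.py <<'E'
import numpy as np,cv2
from workcell import status,imaging,ctrl
def cap(n,f=None):
    c=imaging.capture(n)
    if f: cv2.imwrite('pics/'+f,c['img'])
    return c
def K(c):
    f=c['img'].shape[0]/2/np.tan(np.radians(c['vfov'])/2)
    return np.array([[f,0,c['cx']],[0,f,c['cy']],[0,0,1]])
def ray(c,uv,z):
    uv=np.array(uv,float).reshape(-1,1,2)
    s=cv2.undistortPoints(uv,K(c),np.array([c['k1'],0,0,0,0.]) ).reshape(-1,2)
    R=np.array(c['R']);t=np.array(c['t'])
    d=np.c_[s,np.ones(len(s))]@R; o=-R.T@t
    return o+d*((z-o[2])/d[:,2])[:,None]
def proj(c,X):
    R=np.array(c['R']);rv=cv2.Rodrigues(R)[0]
    return cv2.projectPoints(np.array(X,float).reshape(-1,1,3),rv,np.array(c['t'],float),K(c),np.array([c['k1'],0,0,0,0.]))[0].reshape(-1,2)
E
python3 - <<'E'
from h import *
for n in('top','side'):
    c=cap(n,n+'0.png');print(n,c['vfov'],c['k1'],-np.array(c['R']).T@c['t'])
s=status.sense();print(s,ctrl.grasp_offset)
a=[cv2.imread('pics/%s0.png'%n) for n in('top','side')]
E
```

```text
top 52.618669020194844 0.038134293706564466 [0.38432641 0.06512541 1.28171829]
side 46.66637733138514 -0.03496935622941523 [-0.17678564  0.8442653   0.93364681]
{'clock': 0.1, 'q': array([-8.10161404e+01,  8.64685114e+00,  8.23883622e+01, -1.58709898e-04,
        8.90251742e+01, -7.67872208e+00]), 'joint_vel': array([ 0.03279293, -0.11206072, -0.14498556,  0.01096424, -0.00729073,
        0.0112596 ]), 'joint_efforts': array([ 5.86533366e-03, -7.14376259e+01, -5.71795070e+01, -3.46854551e-05,
        7.15232600e-03, -1.04764129e-05]), 'ee_pos': array([ 0.16480441, -0.55062561,  0.20615657]), 'ee_rot': array([-1.79940133e+02, -7.91160845e-03,  1.66625803e+01]), 'force': array([0.53186527, 0.27618323, 0.4535457 ]), 'moment': array([-0.04238187,  0.00845282,  0.0065999 ]), 'grasp_force': 0.0, 'width': 0.9968790893846475} 0.0187
```

View pics/top0.png

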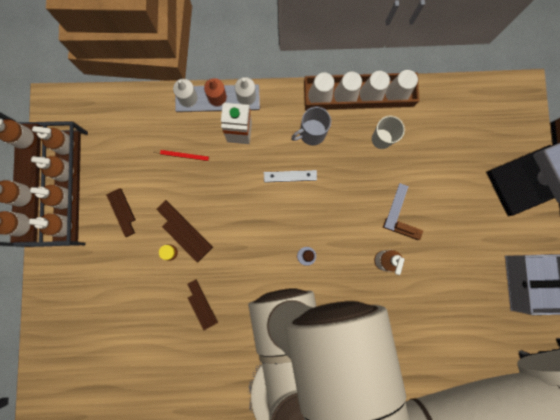

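View pics/side0.png

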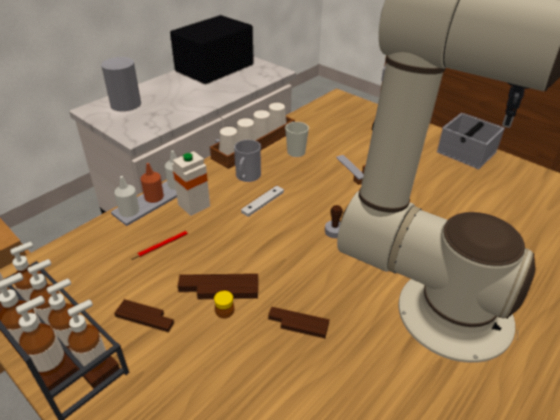

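The top picture shows three dark notched boards: the largest at (185,231), and smaller ones at (121,212) and (202,304). The largest fits the tread. The bar is at (290,176), the square at (403,212) with the bottle at (390,261), the jar at (167,253) and the tamper at (307,256).

```bash
python3 - <<'E'
from h import *
c=cap('top');im=c['img'];hsv=cv2.cvtColor(im,cv2.COLOR_BGR2HSV)
print(hsv[231,185],hsv[176,300],hsv[231,405],hsv[205,398],hsv[190,300])
def cont(m,box,z,eps=2):
    x0,y0,x1,y1=box;M=np.zeros_like(m);M[y0:y1,x0:x1]=m[y0:y1,x0:x1]
    k=max(cv2.findContours(M,0,1)[0],key=cv2.contourArea)
    a=cv2.approxPolyDP(k,eps,True).reshape(-1,2)
    print(box,cv2.contourArea(k),cv2.minAreaRect(k));
    for p,q in zip(a,ray(c,a,z)):print(p,q.round(4))
    bx=cv2.boxPoints(cv2.minAreaRect(k));w=ray(c,bx,z);print('box',w.round(4).tolist(),np.linalg.norm(np.diff(w,axis=0),axis=1))
dark=((hsv[...,2]<85)*255).astype('uint8')
for b in[(100,185,140,240),(150,195,218,265),(185,275,222,332)]:cont(dark,b,.022)
grey=((hsv[...,1]<90)*255).astype('uint8')
cont(grey,(255,160,325,190),.014);cont(grey,(378,175,415,240),.027)
st=((hsv[...,2]<130)*255).astype('uint8');cont(st,(380,215,430,245),.03)
for n,p,z in[('jar',(167,253),.05),('tamper',(307,256),.05),('bottle',(390,261),.1)]:print(n,ray(c,p,z))
A=cv2.resize(im[190:265,140:225],None,fx=4.6,fy=4.6,interpolation=2)[:345]
B=cv2.resize(im[170:280,360:450],None,fx=4,fy=4,interpolation=2)[:440]
o=np.zeros((440,780,3),'uint8');o[:A.shape[0],:A.shape[1]]=A;o[:440,400:760]=B
cv2.imwrite('pics/crop1.png',o)
E
```

```text
[  9 164  70] [ 60   1 194] [ 12 177  65] [116  25 161] [ 18 122 171]
(100, 185, 140, 240) 592.0 ((122.9981918334961, 212.16258239746094), (46.20335388183594, 15.419057846069336), 66.19405364990234)
[119 189] [0.6087 0.5134 0.022 ]
[107 195] [0.5915 0.5485 0.022 ]
[126 236] [0.4676 0.4908 0.022 ]
[133 233] [0.4759 0.4704 0.022 ]
[130 222] [0.5087 0.4796 0.022 ]
[134 218] [0.5203 0.468  0.022 ]
box [[0.5941, 0.5497, 0.022], [0.6118, 0.5083, 0.022], [0.4836, 0.4519, 0.022], [0.4665, 0.4929, 0.022]] [0.04494915 0.14008596 0.04445946]
(150, 195, 218, 265) 1187.5 ((181.50001525878906, 231.00003051757812), (65.76092529296875, 20.50609588623047), 45.0)
[165 201] [0.5687 0.3768 0.022 ]
[158 208] [0.5482 0.3975 0.022 ]
[168 220] [0.5115 0.3678 0.022 ]
[163 226] [0.494  0.3825 0.022 ]
[196 260] [0.3911 0.2856 0.022 ]
[200 259] [0.3937 0.2739 0.022 ]
[211 246] [0.4308 0.2413 0.022 ]
box [[0.5278, 0.4181, 0.022], [0.5701, 0.3753, 0.022], [0.4277, 0.2384, 0.022], [0.3866, 0.2813, 0.022]] [0.06014134 0.19759018 0.05942568]
(185, 275, 222, 332) 589.5 ((199.60003662109375, 304.2000427246094), (47.40
[... 1310 characters left out ...]
(402.1034240722656, 228.7413787841797), (40.110191345214844, 11.327415466308594), 21.801406860351562)
[385 218] [ 0.4985 -0.2747  0.03  ]
[383 227] [ 0.4721 -0.2672  0.03  ]
[414 239] [ 0.4344 -0.3554  0.03  ]
[420 238] [ 0.4369 -0.3731  0.03  ]
[421 231] [ 0.4573 -0.3775  0.03  ]
[398 221] [ 0.4886 -0.3123  0.03  ]
[395 222] [ 0.4858 -0.3033  0.03  ]
[393 229] [ 0.4654 -0.2961  0.03  ]
[385 227] [ 0.4719 -0.2731  0.03  ]
box [[0.4735, -0.2625, 0.03], [0.5043, -0.2768, 0.03], [0.4573, -0.3828, 0.03], [0.4269, -0.3683, 0.03]] [0.0339144  0.1159433  0.03371145]
jar [[0.41343838 0.36369532 0.05      ]]
tamper [[ 0.39315277 -0.03852037  0.05      ]]
bottle [[ 0.37300726 -0.26195234  0.1       ]]
```

View pics/crop1.png

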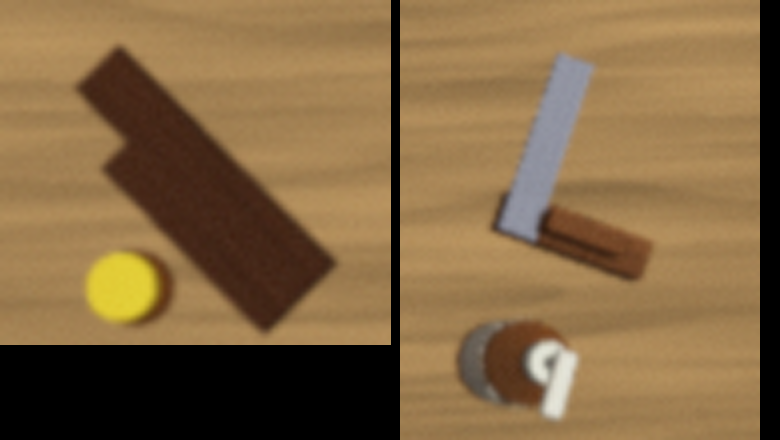

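The crop confirms that the largest board is the tread: its notch is at the far-left end on the jar side, yaw about -46°. The square has its stock near crop (575,235) with the rib on top, yaw about -22.5°. I'll grip the tread across its width at y≈+28, set it down about 25 mm short of the bar, then push it home with both fingers.

```bash
cat >> h.py <<'E'
def plan(x,y,z,yaw,step=30):
    s=status.sense();p=s['ee_pos'];y0=s['ee_rot'][2]
    d=(yaw-y0+180)%360-180
    def tf(a):
        a=np.radians(a);w=np.array([x,y,z])-p
        v=1e3*np.array([w[0]*np.cos(a)+w[1]*np.sin(a),w[0]*np.sin(a)-w[1]*np.cos(a),-w[2]])
        return v
    print('t',round(s['clock'],2),'pos',p.round(4),'rot',s['ee_rot'].round(2),'rz',round(-d/5,2),'then shift',tf(yaw).round(1),'now',tf(y0).round(1))
E
python3 -c "
from h import *
plan(.498,.347,.2,43.9)"
```

```text
t 0.15 pos [ 0.1648 -0.5507  0.2062] rot [-1.7995e+02 -1.0000e-02  1.6660e+01] rz -5.45 then shift [ 862.5 -415.8    6.2] now [ 576.6 -764.5    6.2]
```

Emit:
carry_out(
  motion=[
    {"rz":-0.91},
    {"rz":-0.91},
    {"rz":-0.91},
    {"rz":-0.91},
    {"rz":-0.91},
    {"rz":-0.9},
    {"x":28.75,"y":-13.9},
    {"x":28.75,"y":-13.9},
    {"x":28.75,"y":-13.9},
    {"x":28.75,"y":-13.9},
    {"x":28.75,"y":-13.9},
    {"x":28.75,"y":-13.9},
  ],
  jaw=100,
)

```text
invalid input
```

Emit:
carry_out(
  motion=[
    {"x":28.75,"y":-13.9},
    {"x":28.75,"y":-13.9},
    {"x":28.75,"y":-13.9},
    {"x":28.75,"y":-13.9},
    {"x":28.75,"y":-13.9},
    {"x":28.75,"y":-13.9},
    {"x":28.75,"y":-13.9},
    {"x":28.75,"y":-13.9},
    {"x":28.75,"y":-13.9},
    {"x":28.75,"y":-13.9},
    {"x":28.75,"y":-13.9},
    {"x":28.75,"y":-13.9},
  ],
)

```text
invalid input
```

Emit:
carry_out(
  motion=[
    {"x":28.75,"y":-13.9},
    {"x":28.75,"y":-13.9},
    {"x":28.75,"y":-13.9},
    {"x":28.75,"y":-13.9},
    {"x":28.75,"y":-13.9},
    {"x":28.75,"y":-13.9},
    {"x":28.75,"y":-13.9},
    {"x":28.75,"y":-13.9},
    {"x":28.75,"y":-13.9},
    {"x":28.75,"y":-13.9},
    {"x":28.75,"y":-13.9},
    {"x":28.75,"y":-13.9},
  ],
)

```text
invalid input
```

```bash
python3 -c "
from h import *
plan(.498,.347,.1,43.9)
c=cap('wrist','w1.png');print(proj(c,[[.478+.0721*k*.1+0,.328+.0693*k*.1,.022] for k in(-10,0,2.8,10)]),-np.array(c['R']).T@c['t'])"
```

```text
t 0.15 pos [ 0.1648 -0.5507  0.2062] rot [-1.7995e+02 -1.0000e-02  1.6660e+01] rz -5.45 then shift [ 862.5 -415.8  106.2] now [ 576.6 -764.5  106.2]
[[ -744.33220028  -473.44441137]
 [ -967.34733669  -712.54064245]
 [-1042.04613564  -792.55688236]
 [-1267.47574384 -1033.83166994]] [ 0.23954215 -0.52906215  0.37389843]
```

View pics/w1.png

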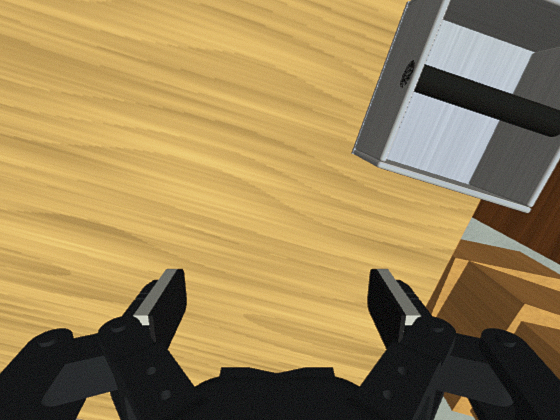

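The wrist view shows only the bare counter and the open fingers. The calls were refused as invalid and the arm hasn't moved, so I'll try one row with all six fields filled in.

Emit:
carry_out(
  motion=[
    {"x":0,"y":0,"z":0,"rx":0,"ry":0,"rz":-0.91},
  ],
)

```text
clock: 0.28
ee_pos: [0.1648, -0.5508, 0.2064]
ee_rot: [-180.0, -0.0, 21.1]
force: [-0.1, 0.4, -0.3]
width: 1.003
grasp_force: 0.0
```

Emit:
carry_out(
  motion=[
    {"x":0,"y":0,"z":0,"rx":0,"ry":0,"rz":-0.91},
    {"x":0,"y":0,"z":0,"rx":0,"ry":0,"rz":-0.91},
    {"x":0,"y":0,"z":0,"rx":0,"ry":0,"rz":-0.91},
    {"x":0,"y":0,"z":0,"rx":0,"ry":0,"rz":-0.91},
    {"x":0,"y":0,"z":0,"rx":0,"ry":0,"rz":-0.9},
    {"x":28.7,"y":-13.9,"z":0,"rx":0,"ry":0,"rz":0},
    {"x":28.7,"y":-13.9,"z":0,"rx":0,"ry":0,"rz":0},
    {"x":28.7,"y":-13.9,"z":0,"rx":0,"ry":0,"rz":0},
    {"x":28.7,"y":-13.9,"z":0,"rx":0,"ry":0,"rz":0},
    {"x":28.7,"y":-13.9,"z":0,"rx":0,"ry":0,"rz":0},
    {"x":28.7,"y":-13.9,"z":0,"rx":0,"ry":0,"rz":0},
    {"x":28.7,"y":-13.9,"z":0,"rx":0,"ry":0,"rz":0},
  ],
)

```text
clock: 1.28
ee_pos: [0.2422, -0.3399, 0.2065]
ee_rot: [-180.0, -0.0, 43.9]
force: [0.6, 0.0, 0.7]
width: 0.999
grasp_force: 0.0
```

Emit:
carry_out(
  motion=[
    {"x":28.7,"y":-13.9,"z":0,"rx":0,"ry":0,"rz":0},
    {"x":28.7,"y":-13.9,"z":0,"rx":0,"ry":0,"rz":0},
    {"x":28.7,"y":-13.9,"z":0,"rx":0,"ry":0,"rz":0},
    {"x":28.7,"y":-13.9,"z":0,"rx":0,"ry":0,"rz":0},
    {"x":28.7,"y":-13.9,"z":0,"rx":0,"ry":0,"rz":0},
    {"x":28.7,"y":-13.9,"z":0,"rx":0,"ry":0,"rz":0},
    {"x":28.7,"y":-13.9,"z":0,"rx":0,"ry":0,"rz":0},
    {"x":28.7,"y":-13.9,"z":0,"rx":0,"ry":0,"rz":0},
    {"x":28.7,"y":-13.9,"z":0,"rx":0,"ry":0,"rz":0},
    {"x":28.7,"y":-13.9,"z":0,"rx":0,"ry":0,"rz":0},
    {"x":28.7,"y":-13.9,"z":0,"rx":0,"ry":0,"rz":0},
    {"x":28.7,"y":-13.9,"z":0,"rx":0,"ry":0,"rz":0},
  ],
)

```text
clock: 2.28
ee_pos: [0.3746, 0.0194, 0.2069]
ee_rot: [180.0, -0.0, 43.9]
force: [-0.3, -0.2, 1.4]
width: 0.992
grasp_force: 0.0
```

Emit:
carry_out(
  motion=[
    {"x":28.7,"y":-13.9,"z":0,"rx":0,"ry":0,"rz":0},
    {"x":28.7,"y":-13.9,"z":0,"rx":0,"ry":0,"rz":0},
    {"x":28.7,"y":-13.9,"z":0,"rx":0,"ry":0,"rz":0},
    {"x":28.7,"y":-13.9,"z":0,"rx":0,"ry":0,"rz":0},
    {"x":28.7,"y":-13.9,"z":0,"rx":0,"ry":0,"rz":0},
    {"x":28.7,"y":-13.9,"z":0,"rx":0,"ry":0,"rz":0},
    {"x":28.7,"y":-13.9,"z":0,"rx":0,"ry":0,"rz":0},
    {"x":28.7,"y":-13.9,"z":0,"rx":0,"ry":0,"rz":0},
    {"x":28.7,"y":-13.9,"z":0,"rx":0,"ry":0,"rz":0},
    {"x":28.7,"y":-13.9,"z":0,"rx":0,"ry":0,"rz":0},
    {"x":0,"y":0,"z":0,"rx":0,"ry":0,"rz":0},
  ],
)

```text
clock: 3.2
ee_pos: [0.4856, 0.3208, 0.2055]
ee_rot: [-179.9, 0.0, 44.0]
force: [0.7, 0.2, -0.1]
width: 0.996
grasp_force: 0.0
```

```bash
python3 -c "
from h import *
plan(.498,.347,.1,43.9)
c=cap('wrist','w2.png');R=np.array([[.721,.693],[-.693,.721]])
ex=np.array([.693,-.721]);ey=np.array([.721,.693]);o=np.array([.478,.328])
print(proj(c,[list(o+x*ex+y*ey)+[.022] for x,y in[(.032,.1),(.032,-.1),(-.032,-.1),(-.032,.05),(-.008,.05),(-.008,.1)]]).round(),-np.array(c['R']).T@c['t'])"
```

```text
t 3.2 pos [0.4856 0.3208 0.2055] rot [-1.7993e+02  3.0000e-02  4.4040e+01] rz 0.03 then shift [ 27.1 -10.3 105.5] now [ 27.2 -10.2 105.5]
[[297.  89.]
 [293. 262.]
 [242. 262.]
 [237. 138.]
 [259. 138.]
 [259.  89.]] [0.54198716 0.37399762 0.3731526 ]
```

View pics/w2.png

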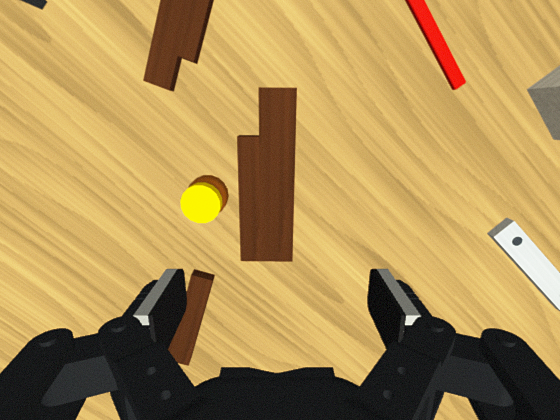

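The wrist view shows the tread's corners at (259,88), (297,88), (293,261), (241,261) and (237,136). They match the predicted corners within 2 px, so I'll descend.

Emit:
carry_out(
  motion=[
    {"x":13.6,"y":-5.1,"z":0,"rx":0,"ry":0,"rz":0},
    {"x":13.6,"y":-5.1,"z":0,"rx":0,"ry":0,"rz":0},
    {"x":0,"y":0,"z":28,"rx":0,"ry":0,"rz":0},
    {"x":0,"y":0,"z":28,"rx":0,"ry":0,"rz":0},
    {"x":0,"y":0,"z":28,"rx":0,"ry":0,"rz":0},
    {"x":0,"y":0,"z":28,"rx":0,"ry":0,"rz":0},
    {"x":0,"y":0,"z":28,"rx":0,"ry":0,"rz":0},
    {"x":0,"y":0,"z":28,"rx":0,"ry":0,"rz":0},
    {"x":0,"y":0,"z":0,"rx":0,"ry":0,"rz":0},
  ],
)

```text
clock: 4.0
ee_pos: [0.4948, 0.3409, 0.0337]
ee_rot: [-179.9, 0.4, 43.9]
force: [-0.9, -0.2, -1.3]
width: 1.003
grasp_force: 0.0
```

```bash
python3 -c "
from h import *
plan(.498,.347,.004,43.9)"
```

```text
t 4.0 pos [0.4948 0.3409 0.0337] rot [-179.88    0.41   43.88] rz -0.0 then shift [ 6.5 -2.2 29.7] now [ 6.5 -2.2 29.7]
```

Emit:
carry_out(
  motion=[
    {"x":6.5,"y":-2.2,"z":10,"rx":0,"ry":0,"rz":0},
    {"x":0,"y":0,"z":10,"rx":0,"ry":0,"rz":0},
    {"x":0,"y":0,"z":9,"rx":0,"ry":0,"rz":0},
    {"x":0,"y":0,"z":0,"rx":0,"ry":0,"rz":0},
  ],
)

```text
clock: 4.33
ee_pos: [0.5002, 0.3489, 0.0086]
ee_rot: [-180.0, 0.1, 43.9]
force: [-0.5, -0.8, -1.1]
width: 1.003
grasp_force: 0.0
```

Emit:
carry_out(
  motion=[
    {"x":0,"y":0,"z":0,"rx":0,"ry":0,"rz":0},
    {"x":0,"y":0,"z":0,"rx":0,"ry":0,"rz":0},
    {"x":0,"y":0,"z":0,"rx":0,"ry":0,"rz":0},
    {"x":0,"y":0,"z":0,"rx":0,"ry":0,"rz":0},
    {"x":0,"y":0,"z":0,"rx":0,"ry":0,"rz":0},
    {"x":0,"y":0,"z":0,"rx":0,"ry":0,"rz":0},
  ],
  jaw=0,
  newtons=50,
)

```text
clock: 4.83
ee_pos: [0.5006, 0.3492, 0.01]
ee_rot: [180.0, -0.0, 43.9]
force: [-0.4, -0.5, -0.2]
width: 0.146
grasp_force: 0.0
```

```bash
python3 -c "
from h import *
plan(.565,.029,.06,90.5)"
```

```text
t 4.83 pos [0.5006 0.3492 0.01  ] rot [ 1.800e+02 -2.000e-02  4.391e+01] rz -9.32 then shift [-320.7   61.6  -50. ] now [-175.7  275.3  -50. ]
```

The jaw closed to 15%, well past the 64 mm width, so it didn't take the tread. I'll look before moving again.

```bash
python3 -c "
from h import *
a=cap('wrist')['img'];b=cap('side')['img']
o=np.hstack([cv2.resize(a,(400,300)),cv2.resize(b[200:410,60:340],(400,300))])
cv2.imwrite('pics/m3.png',o);s=status.sense();print(s['width'],s['grasp_force'],s['force'])"
```

```text
0.00370379466370862 0.0 [ 1.15638363 -0.30103135 -0.56784577]
```

View pics/m3.png

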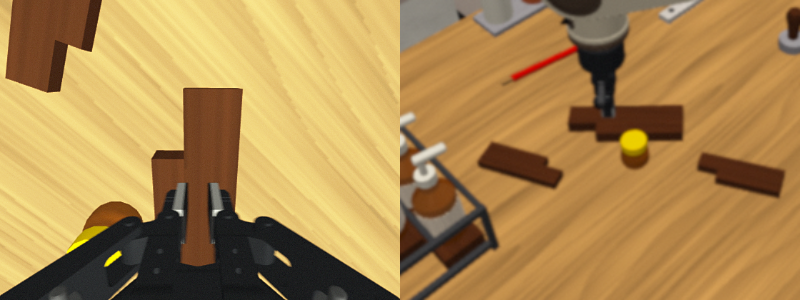

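The picture shows the fingers shut on top of the tread, which hasn't moved. I'll open, go up and check the tread and the true tip height with shut fingers.

```bash
python3 -c "
from h import *
c=cap('wrist');s=status.sense();p=s['ee_pos'];print(s['ee_pos'],s['joint_efforts'].round(1),s['moment'])
print(proj(c,[[p[0],p[1],z] for z in(0,.01,.022,.03,.04)]).round(1))
o=c['img'][230:330,220:330];cv2.imwrite('pics/m4.png',cv2.resize(o,None,fx=5,fy=5,interpolation=2))"
```

```text
[0.50055441 0.34912473 0.00981104] [  0.  -83.5 -50.2   0.    0.   -0. ] [0.0125643  0.01430667 0.00524139]
[[275.4 244.1]
 [275.3 251. ]
 [275.2 260.2]
 [275.2 267.2]
 [275.1 276.7]]
```

View pics/m4.png

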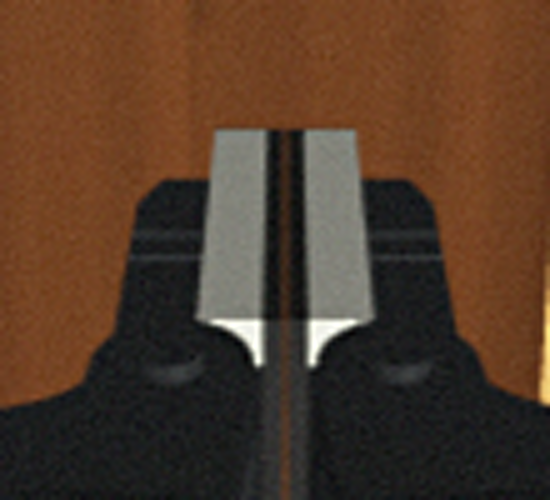

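```bash
python3 -c "
from h import *
c=cap('wrist');p=status.sense()['ee_pos'];a=np.radians(43.9);q=p[:2]+.011*np.array([np.cos(a),np.sin(a)])
for z in(.0,.01,.016,.022,.028,.034,.06):print(z,proj(c,[[q[0],q[1],z]]).round(1), proj(c,[[*(q+.01*np.array([np.sin(a),-np.cos(a)])),z]]).round(1))"
```

```text
0.0 [[275.4 227.2]] [[292.  227.2]]
0.01 [[275.3 233.4]] [[292.8 233.4]]
0.016 [[275.3 237.4]] [[293.3 237.4]]
0.022 [[275.2 241.7]] [[293.9 241.7]]
0.028 [[275.2 246.2]] [[294.5 246.2]]
0.034 [[275.1 251.1]] [[295.1 251.1]]
0.06 [[274.8 277.3]] [[298.6 277.3]]
```

Emit:
carry_out(
  motion=[
    {"x":0,"y":0,"z":-10,"rx":0,"ry":0,"rz":0},
    {"x":0,"y":0,"z":0,"rx":0,"ry":0,"rz":0},
    {"x":0,"y":0,"z":0,"rx":0,"ry":0,"rz":0},
    {"x":0,"y":0,"z":0,"rx":0,"ry":0,"rz":0},
    {"x":0,"y":0,"z":0,"rx":0,"ry":0,"rz":0},
    {"x":0,"y":0,"z":0,"rx":0,"ry":0,"rz":0},
    {"x":0,"y":0,"z":0,"rx":0,"ry":0,"rz":0},
    {"x":0,"y":0,"z":0,"rx":0,"ry":0,"rz":0},
  ],
  jaw=100,
)

```text
clock: 5.7
ee_pos: [0.5005, 0.3491, 0.0196]
ee_rot: [-180.0, 0.0, 43.9]
force: [0.1, 0.2, 0.3]
width: 1.002
grasp_force: 0.0
```

Emit:
carry_out(
  motion=[
    {"x":0,"y":0,"z":8,"rx":0,"ry":0,"rz":0},
    {"x":0,"y":0,"z":5,"rx":0,"ry":0,"rz":0},
    {"x":0,"y":0,"z":4,"rx":0,"ry":0,"rz":0},
    {"x":0,"y":0,"z":0,"rx":0,"ry":0,"rz":0},
    {"x":0,"y":0,"z":0,"rx":0,"ry":0,"rz":0},
  ],
)

```text
clock: 6.12
ee_pos: [0.5003, 0.349, 0.0023]
ee_rot: [-180.0, 0.0, 43.9]
force: [-0.7, 0.0, 0.2]
width: 0.999
grasp_force: 0.0
```

Emit:
carry_out(
  motion=[
    {"x":0,"y":0,"z":4,"rx":0,"ry":0,"rz":0},
    {"x":0,"y":0,"z":2,"rx":0,"ry":0,"rz":0},
    {"x":0,"y":0,"z":0,"rx":0,"ry":0,"rz":0},
    {"x":0,"y":0,"z":0,"rx":0,"ry":0,"rz":0},
  ],
)

```text
clock: 6.45
ee_pos: [0.5005, 0.3491, -0.0033]
ee_rot: [-180.0, 0.0, 43.9]
force: [-0.9, 1.1, -0.1]
width: 1.0
grasp_force: 0.0
```

Emit:
carry_out(
  motion=[
    {"x":0,"y":0,"z":0,"rx":0,"ry":0,"rz":0},
    {"x":0,"y":0,"z":0,"rx":0,"ry":0,"rz":0},
    {"x":0,"y":0,"z":0,"rx":0,"ry":0,"rz":0},
    {"x":0,"y":0,"z":0,"rx":0,"ry":0,"rz":0},
    {"x":0,"y":0,"z":0,"rx":0,"ry":0,"rz":0},
    {"x":0,"y":0,"z":0,"rx":0,"ry":0,"rz":0},
  ],
  jaw=60,
)

```text
clock: 6.95
ee_pos: [0.5006, 0.3491, -0.0032]
ee_rot: [-180.0, -0.0, 43.9]
force: [-0.0, -0.4, 0.4]
width: 0.6
grasp_force: 0.0
```

No contact yet, so the real fingertips sit well above the reported TCP. I'll reopen and feel downward for the counter.

Emit:
carry_out(
  motion=[
    {"x":0,"y":0,"z":0,"rx":0,"ry":0,"rz":0},
    {"x":0,"y":0,"z":0,"rx":0,"ry":0,"rz":0},
    {"x":0,"y":0,"z":0,"rx":0,"ry":0,"rz":0},
    {"x":0,"y":0,"z":0,"rx":0,"ry":0,"rz":0},
    {"x":0,"y":0,"z":4,"rx":0,"ry":0,"rz":0},
    {"x":0,"y":0,"z":4,"rx":0,"ry":0,"rz":0},
    {"x":0,"y":0,"z":0,"rx":0,"ry":0,"rz":0},
    {"x":0,"y":0,"z":0,"rx":0,"ry":0,"rz":0},
  ],
  jaw=100,
)

```text
clock: 7.62
ee_pos: [0.5003, 0.349, -0.0117]
ee_rot: [-180.0, 0.0, 43.9]
force: [-0.5, 0.2, -0.2]
width: 1.0
grasp_force: 0.0
```

Emit:
carry_out(
  motion=[
    {"x":0,"y":0,"z":3,"rx":0,"ry":0,"rz":0},
    {"x":0,"y":0,"z":3,"rx":0,"ry":0,"rz":0},
    {"x":0,"y":0,"z":0,"rx":0,"ry":0,"rz":0},
    {"x":0,"y":0,"z":0,"rx":0,"ry":0,"rz":0},
  ],
)

```text
clock: 7.95
ee_pos: [0.5004, 0.3491, -0.0175]
ee_rot: [-180.0, 0.0, 43.9]
force: [0.6, -0.3, -0.1]
width: 1.0
grasp_force: 0.0
```

```bash
python3 -c "
from h import *
s=status.sense();print(s['ee_pos'],s['force'],s['q'],s['joint_efforts'].round(1))
a=cap('wrist')['img'];b=cap('side')['img'];t=cap('top')['img']
o=np.hstack([cv2.resize(a,(400,300)),cv2.resize(b[235:325,160:280],(400,300),interpolation=2)])
cv2.imwrite('pics/m5.png',o)"
```

```text
[ 0.50042066  0.34905737 -0.01748576] [ 0.59483321 -0.27776814 -0.07007173] [2.76623760e+01 2.23010049e+01 9.24138520e+01 6.19160891e-03
 6.53080291e+01 7.37502509e+01] [ -0.  -84.  -48.3  -0.   -0.1  -0. ]
```

View pics/m5.png

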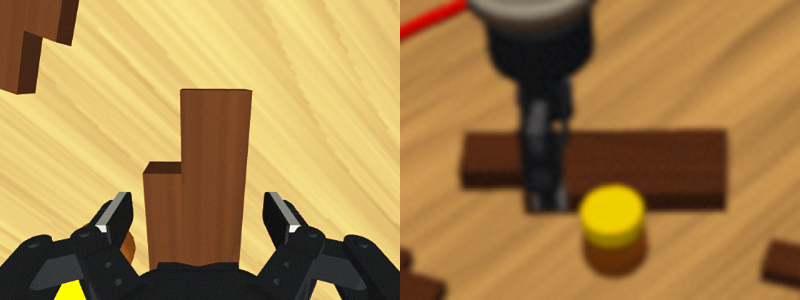

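The fingers now straddle the tread with their tips near the counter. The wrist half shows the pads at (115,215) and (280,215) on both sides of it. Closing.

Emit:
carry_out(
  motion=[
    {"x":0,"y":0,"z":0,"rx":0,"ry":0,"rz":0},
    {"x":0,"y":0,"z":0,"rx":0,"ry":0,"rz":0},
    {"x":0,"y":0,"z":0,"rx":0,"ry":0,"rz":0},
    {"x":0,"y":0,"z":0,"rx":0,"ry":0,"rz":0},
    {"x":0,"y":0,"z":0,"rx":0,"ry":0,"rz":0},
  ],
  jaw=0,
  newtons=50,
)

```text
clock: 8.52
ee_pos: [0.5008, 0.3493, -0.0168]
ee_rot: [180.0, -0.0, 43.9]
force: [-1.1, -0.6, 5.5]
width: 0.731
grasp_force: 55.2
```

Emit:
carry_out(
  motion=[
    {"x":0,"y":0,"z":-10,"rx":0,"ry":0,"rz":0},
    {"x":0,"y":0,"z":-25,"rx":0,"ry":0,"rz":0},
    {"x":0,"y":0,"z":-25,"rx":0,"ry":0,"rz":0},
    {"x":0,"y":0,"z":-20,"rx":0,"ry":0,"rz":0},
    {"x":0,"y":0,"z":0,"rx":0,"ry":0,"rz":-0.9},
    {"x":0,"y":0,"z":0,"rx":0,"ry":0,"rz":-0.9},
    {"x":0,"y":0,"z":0,"rx":0,"ry":0,"rz":-0.9},
    {"x":0,"y":0,"z":0,"rx":0,"ry":0,"rz":-0.9},
    {"x":0,"y":0,"z":0,"rx":0,"ry":0,"rz":-0.9},
    {"x":0,"y":0,"z":0,"rx":0,"ry":0,"rz":-0.9},
    {"x":0,"y":0,"z":0,"rx":0,"ry":0,"rz":-0.9},
    {"x":0,"y":0,"z":0,"rx":0,"ry":0,"rz":-0.9},
  ],
)

```text
clock: 9.52
ee_pos: [0.5005, 0.3491, 0.0633]
ee_rot: [180.0, -0.0, 80.1]
force: [0.0, 0.4, -1.2]
width: 0.725
grasp_force: 55.4
```

Emit:
carry_out(
  motion=[
    {"x":0,"y":0,"z":0,"rx":0,"ry":0,"rz":-0.9},
    {"x":0,"y":0,"z":0,"rx":0,"ry":0,"rz":-0.9},
    {"x":0,"y":0,"z":0,"rx":0,"ry":0,"rz":-0.3},
    {"x":-28,"y":5,"z":0,"rx":0,"ry":0,"rz":0},
    {"x":-28,"y":5,"z":0,"rx":0,"ry":0,"rz":0},
    {"x":-28,"y":5,"z":0,"rx":0,"ry":0,"rz":0},
    {"x":-28,"y":5,"z":0,"rx":0,"ry":0,"rz":0},
    {"x":-28,"y":5,"z":0,"rx":0,"ry":0,"rz":0},
    {"x":-28,"y":5,"z":0,"rx":0,"ry":0,"rz":0},
    {"x":-28,"y":5,"z":0,"rx":0,"ry":0,"rz":0},
    {"x":-28,"y":5,"z":0,"rx":0,"ry":0,"rz":0},
    {"x":-28,"y":5,"z":0,"rx":0,"ry":0,"rz":0},
  ],
)

```text
clock: 10.52
ee_pos: [0.5474, 0.0961, 0.0634]
ee_rot: [180.0, -0.0, 90.4]
force: [1.3, 0.3, -1.1]
width: 0.73
grasp_force: 55.4
```

Emit:
carry_out(
  motion=[
    {"x":-28,"y":5,"z":0,"rx":0,"ry":0,"rz":0},
    {"x":-20,"y":5,"z":0,"rx":0,"ry":0,"rz":0},
    {"x":0,"y":0,"z":0,"rx":0,"ry":0,"rz":0},
    {"x":0,"y":0,"z":0,"rx":0,"ry":0,"rz":0},
    {"x":0,"y":0,"z":0,"rx":0,"ry":0,"rz":0},
  ],
)

```text
clock: 10.93
ee_pos: [0.5576, 0.0498, 0.063]
ee_rot: [-180.0, -0.0, 90.4]
force: [-0.0, 0.8, -2.7]
width: 0.728
grasp_force: 55.4
```

```bash
python3 -c "
from h import *
plan(.56,.029,-.014,90.5)
c=cap('top');b=cap('side')['img'];cv2.imwrite('pics/m6.png',np.hstack([cv2.resize(c['img'][80:320,130:450],(400,300)),cv2.resize(b[100:340,130:450],(400,300))]))"
```

```text
t 10.93 pos [0.5576 0.0498 0.063 ] rot [-1.80e+02 -2.00e-02  9.04e+01] rz -0.02 then shift [-20.8   2.2  77. ] now [-20.8   2.3  77. ]
```

View pics/m6.png

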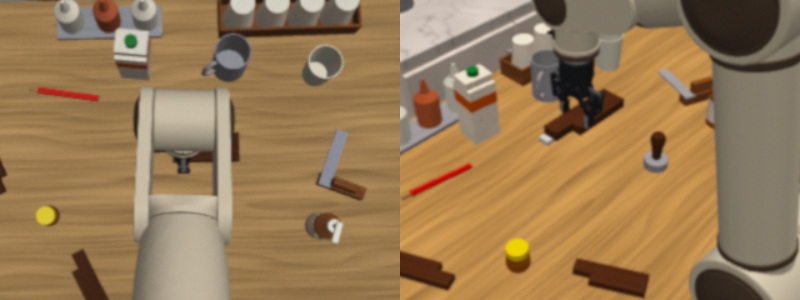

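The tread is held level, notch towards the robot and clear of the other things. Lowering and releasing short of the bar.

Emit:
carry_out(
  motion=[
    {"x":-10.4,"y":1.2,"z":15,"rx":0,"ry":0,"rz":0},
    {"x":-10.4,"y":1.1,"z":20,"rx":0,"ry":0,"rz":0},
    {"x":0,"y":0,"z":20,"rx":0,"ry":0,"rz":0},
    {"x":0,"y":0,"z":12,"rx":0,"ry":0,"rz":0},
    {"x":0,"y":0,"z":6,"rx":0,"ry":0,"rz":0},
    {"x":0,"y":0,"z":4,"rx":0,"ry":0,"rz":0},
    {"x":0,"y":0,"z":2,"rx":0,"ry":0,"rz":0},
    {"x":0,"y":0,"z":0,"rx":0,"ry":0,"rz":0},
    {"x":0,"y":0,"z":0,"rx":0,"ry":0,"rz":0},
  ],
)

```text
clock: 11.78
ee_pos: [0.5606, 0.0289, -0.0155]
ee_rot: [179.9, -0.0, 90.4]
force: [0.6, 1.0, -0.4]
width: 0.727
grasp_force: 55.4
```

Emit:
carry_out(
  motion=[
    {"x":0,"y":0,"z":0,"rx":0,"ry":0,"rz":0},
    {"x":0,"y":0,"z":0,"rx":0,"ry":0,"rz":0},
    {"x":0,"y":0,"z":0,"rx":0,"ry":0,"rz":0},
    {"x":0,"y":0,"z":0,"rx":0,"ry":0,"rz":0},
    {"x":0,"y":0,"z":-20,"rx":0,"ry":0,"rz":0},
    {"x":0,"y":0,"z":-35,"rx":0,"ry":0,"rz":0},
    {"x":0,"y":0,"z":-25,"rx":0,"ry":0,"rz":0},
    {"x":0,"y":0,"z":-20,"rx":0,"ry":0,"rz":0},
    {"x":0,"y":0,"z":0,"rx":0,"ry":0,"rz":0},
    {"x":0,"y":0,"z":0,"rx":0,"ry":0,"rz":0},
  ],
  jaw=95,
)

```text
clock: 12.62
ee_pos: [0.5607, 0.0287, 0.0848]
ee_rot: [179.9, 0.0, 90.4]
force: [0.6, 0.4, -0.6]
width: 0.947
grasp_force: 0.0
```

Emit:
carry_out(
  motion=[
    {"x":0,"y":0,"z":0,"rx":0,"ry":0,"rz":1},
    {"x":0,"y":0,"z":0,"rx":0,"ry":0,"rz":1},
    {"x":0,"y":0,"z":0,"rx":0,"ry":0,"rz":1},
    {"x":0,"y":0,"z":0,"rx":0,"ry":0,"rz":1},
    {"x":0,"y":0,"z":0,"rx":0,"ry":0,"rz":1},
    {"x":0,"y":0,"z":0,"rx":0,"ry":0,"rz":1},
    {"x":0,"y":0,"z":0,"rx":0,"ry":0,"rz":1},
    {"x":0,"y":0,"z":0,"rx":0,"ry":0,"rz":1},
    {"x":0,"y":0,"z":0,"rx":0,"ry":0,"rz":1},
  ],
  jaw=40,
)

```text
clock: 13.37
ee_pos: [0.5595, 0.0288, 0.0823]
ee_rot: [-179.9, 0.1, 45.2]
force: [0.3, 1.2, 0.3]
width: 0.401
grasp_force: 0.0
```

Emit:
carry_out(
  motion=[
    {"x":0,"y":0,"z":0,"rx":0,"ry":0,"rz":1},
    {"x":0,"y":0,"z":0,"rx":0,"ry":0,"rz":1},
    {"x":0,"y":0,"z":0,"rx":0,"ry":0,"rz":1},
    {"x":0,"y":0,"z":0,"rx":0,"ry":0,"rz":1},
    {"x":0,"y":0,"z":0,"rx":0,"ry":0,"rz":1},
    {"x":0,"y":0,"z":0,"rx":0,"ry":0,"rz":1},
    {"x":0,"y":0,"z":0,"rx":0,"ry":0,"rz":1},
    {"x":0,"y":0,"z":0,"rx":0,"ry":0,"rz":1},
    {"x":0,"y":0,"z":0,"rx":0,"ry":0,"rz":1},
    {"x":0,"y":0,"z":0,"rx":0,"ry":0,"rz":0},
    {"x":0,"y":0,"z":0,"rx":0,"ry":0,"rz":0},
  ],
)

```text
clock: 14.28
ee_pos: [0.5597, 0.0288, 0.0828]
ee_rot: [-180.0, 0.1, 0.6]
force: [-0.0, -0.0, -0.2]
width: 0.398
grasp_force: 0.0
```

```bash
cat >> h.py <<'E'
def dark(c,box,z,zlo=0,thr=85,pts=False):
    hsv=cv2.cvtColor(c['img'],cv2.COLOR_BGR2HSV);m=((hsv[...,2]<thr)&(hsv[...,1]>90)).astype('uint8')
    x0,y0,x1,y1=box;M=np.zeros_like(m);M[y0:y1,x0:x1]=m[y0:y1,x0:x1]
    k=max(cv2.findContours(M,0,1)[0],key=cv2.contourArea)
    a=cv2.approxPolyDP(k,2.5,True).reshape(-1,2);print(cv2.contourArea(k))
    for p,q in zip(a,ray(c,a,z)):print(p,q.round(4))
E
python3 -c "
from h import *
plan(.495,.001,-.006,.5)
c=cap('wrist','w7.png');print(proj(c,[[.56+x,.0+y,.022] for x,y in[(.032,.1),(.032,-.1),(-.032,-.1),(-.032,.05)]]).round());dark(c,(0,0,560,235),.022,thr=130)"
```

```text
t 14.28 pos [0.5597 0.0288 0.0828] rot [-1.7998e+02  8.0000e-02  5.7000e-01] rz 0.01 then shift [-65.   27.2  88.8] now [-65.   27.1  88.8]
[[179. 175.]
 [451. 178.]
 [436. 257.]
 [249. 255.]]
15757.0
[180 174] [0.5931 0.0995 0.022 ]
[184 224] [0.554  0.0996 0.022 ]
[248 225] [0.5537 0.0502 0.022 ]
[249 234] [0.5462 0.0495 0.022 ]
[439 234] [ 0.5477 -0.0989  0.022 ]
[450 181] [ 0.5899 -0.1     0.022 ]
[438 174] [ 0.595  -0.0902  0.022 ]
[187 169] [0.5969 0.094  0.022 ]
```

Emit:
carry_out(
  motion=[
    {"x":-32,"y":13.5,"z":0,"rx":0,"ry":0,"rz":0},
    {"x":-33,"y":13.6,"z":0,"rx":0,"ry":0,"rz":0},
    {"x":0,"y":0,"z":0,"rx":0,"ry":0,"rz":0},
    {"x":0,"y":0,"z":20,"rx":0,"ry":0,"rz":0},
    {"x":0,"y":0,"z":30,"rx":0,"ry":0,"rz":0},
    {"x":0,"y":0,"z":24,"rx":0,"ry":0,"rz":0},
    {"x":0,"y":0,"z":12,"rx":0,"ry":0,"rz":0},
    {"x":0,"y":0,"z":3,"rx":0,"ry":0,"rz":0},
    {"x":0,"y":0,"z":0,"rx":0,"ry":0,"rz":0},
    {"x":0,"y":0,"z":0,"rx":0,"ry":0,"rz":0},
  ],
)

```text
clock: 15.17
ee_pos: [0.4958, 0.0011, -0.0046]
ee_rot: [180.0, -0.0, 0.5]
force: [0.6, 0.2, 1.1]
width: 0.395
grasp_force: 0.0
```

```bash
cat >> h.py <<'E'
def edge(c,cols,vr,z,thr,name=''):
    # rows where hsv V crosses, per column: print world x,y of the strongest gradient
    g=cv2.GaussianBlur(cv2.cvtColor(c['img'],cv2.COLOR_BGR2GRAY),(3,3),0).astype(float)
    for u in cols:
        d=np.diff(g[vr[0]:vr[1],u]);i=np.argsort(-abs(d))[:1];r=[(vr[0]+j+.5) for j in i]
        print(name,u,r,d[i].round(),ray(c,[[u,r[0]]],z)[0].round(4))
E
python3 -c "
from h import *
plan(.54,.001,-.006,.5)
c=cap('wrist','w8.png');dark(c,(0,0,560,300),.022,thr=130)
P=proj(c,[[.622,y,.014] for y in(-.06,-.03,0,.03,.06)]+[[.652,0,.014]]).round();print(P)
"
```

```text
t 15.17 pos [ 0.4958  0.0011 -0.0046] rot [ 1.8e+02 -4.0e-02  4.7e-01] rz -0.01 then shift [44.2  0.5  1.4] now [44.2  0.5  1.4]
1021.5
[303  98] [ 0.5793 -0.0099  0.022 ]
[311 103] [ 0.5773 -0.0133  0.022 ]
[316 100] [ 0.5785 -0.0154  0.022 ]
[318 106] [ 0.5761 -0.0164  0.022 ]
[322 102] [ 0.5777 -0.018   0.022 ]
[331 106] [ 0.5761 -0.0219  0.022 ]
[332 101] [ 0.5782 -0.0222  0.022 ]
[338 101] [ 0.5782 -0.0248  0.022 ]
[337 105] [ 0.5766 -0.0244  0.022 ]
[340 102] [ 0.5778 -0.0256  0.022 ]
[343 107] [ 0.5758 -0.0271  0.022 ]
[341 103] [ 0.5774 -0.0261  0.022 ]
[359 108] [ 0.5754 -0.0339  0.022 ]
[376 105] [ 0.5767 -0.0411  0.022 ]
[389 109] [ 0.5751 -0.0468  0.022 ]
[390 103] [ 0.5776 -0.0469  0.022 ]
[391 106] [ 0.5764 -0.0475  0.022 ]
[400 105] [ 0.5768 -0.0513  0.022 ]
[398 108] [ 0.5756 -0.0506  0.022 ]
[401 110] [ 0.5748 -0.052   0.022 ]
[404 105] [ 0.5768 -0.053   0.022 ]
[414 109] [ 0.5752 -0.0575  0.022 ]
[415 106] [ 0.5765 -0.0577  0.022 ]
[415 111] [ 0.5744 -0.058   0.022 ]
[418 108] [ 0.5757 -0.0591  0.022 ]
[422 111] [ 0.5745 -0.061   0.022 ]
[428 108] [ 0.5757 -0.0634  
[... 1018 characters left out ...]
88 100] [ 0.5788 -0.0459  0.022 ]
[383  95] [ 0.5807 -0.0436  0.022 ]
[378  99] [ 0.5791 -0.0416  0.022 ]
[376  94] [ 0.5811 -0.0406  0.022 ]
[376  98] [ 0.5795 -0.0408  0.022 ]
[367  95] [ 0.5807 -0.0368  0.022 ]
[356 100] [ 0.5786 -0.0324  0.022 ]
[355  96] [ 0.5802 -0.0318  0.022 ]
[347  99] [ 0.579  -0.0285  0.022 ]
[347  95] [ 0.5806 -0.0284  0.022 ]
[340  99] [ 0.579  -0.0256  0.022 ]
[338  96] [ 0.5802 -0.0246  0.022 ]
[335 100] [ 0.5786 -0.0235  0.022 ]
[332  97] [ 0.5798 -0.0221  0.022 ]
[319 100] [ 0.5785 -0.0167  0.022 ]
[320  96] [ 0.5801 -0.017   0.022 ]
[310 101] [ 0.5781 -0.0129  0.022 ]
[[ 428.  -12.]
 [ 355.  -13.]
 [ 281.  -13.]
 [ 207.  -14.]
 [ 133.  -15.]
 [ 282. -106.]]
```

Emit:
carry_out(
  motion=[
    {"x":6,"y":0,"z":0,"rx":0,"ry":0,"rz":0},
    {"x":6,"y":0,"z":0,"rx":0,"ry":0,"rz":0},
    {"x":6,"y":0,"z":0,"rx":0,"ry":0,"rz":0},
    {"x":6,"y":0,"z":0,"rx":0,"ry":0,"rz":0},
    {"x":6,"y":0,"z":0,"rx":0,"ry":0,"rz":0},
    {"x":6,"y":0,"z":0,"rx":0,"ry":0,"rz":0},
    {"x":4,"y":0,"z":0,"rx":0,"ry":0,"rz":0},
    {"x":4,"y":0,"z":0,"rx":0,"ry":0,"rz":0},
    {"x":0,"y":0,"z":0,"rx":0,"ry":0,"rz":0},
    {"x":0,"y":0,"z":0,"rx":0,"ry":0,"rz":0},
  ],
)

```text
clock: 16.05
ee_pos: [0.5397, 0.0015, -0.0053]
ee_rot: [-180.0, -0.0, 0.4]
force: [-0.0, -0.4, 0.6]
width: 0.401
grasp_force: 0.3
```

Emit:
carry_out(
  motion=[
    {"x":2,"y":0,"z":0,"rx":0,"ry":0,"rz":0},
    {"x":2,"y":0,"z":0,"rx":0,"ry":0,"rz":0},
    {"x":0,"y":0,"z":0,"rx":0,"ry":0,"rz":0},
  ],
)

```text
clock: 16.3
ee_pos: [0.5436, 0.0015, -0.0053]
ee_rot: [-180.0, -0.0, 0.4]
force: [-0.2, 0.0, 0.6]
width: 0.4
grasp_force: 0.3
```

Emit:
carry_out(
  motion=[
    {"x":2,"y":0,"z":0,"rx":0,"ry":0,"rz":0},
    {"x":1.5,"y":0,"z":0,"rx":0,"ry":0,"rz":0},
    {"x":0,"y":0,"z":0,"rx":0,"ry":0,"rz":0},
  ],
)

```text
clock: 16.55
ee_pos: [0.5471, 0.0015, -0.0053]
ee_rot: [-180.0, -0.0, 0.4]
force: [-0.3, 0.7, 0.3]
width: 0.401
grasp_force: 0.3
```

```bash
python3 -c "
from h import *
c=cap('top');cv2.imwrite('pics/t9.png',c['img']);
b=cap('side')
g=cv2.cvtColor(b['img'],cv2.COLOR_BGR2HSV)
# tread left end (y=+0.1) & bar seen from side cam: find dark pixels contour
m=((g[...,2]<95)&(g[...,1]>90)).astype('uint8')
E=proj(b,[[.59,.1,.022],[.526,-.1,0],[.526,.1,.022],[.62,.08,.014],[.62,-.08,.014]]);print(E.round())
x0,y0=E.min(0).astype(int)-10;x1,y1=E.max(0).astype(int)+10
cv2.imwrite('pics/m9.png',cv2.resize(b['img'][y0:y1,x0:x1],None,fx=5,fy=5,interpolation=2)[:590,:790]);print(x0,y0,x1,y1)
print(status.sense()['force'])
for u in range(178,240,8):
  pass
"
```

```text
[[251. 218.]
 [311. 202.]
 [267. 228.]
 [248. 213.]
 [284. 189.]]
238 178 321 238
[ 0.16331887 -0.13115716  0.13090282]
```

Emit:
carry_out(
  motion=[
    {"x":1.5,"y":0,"z":0,"rx":0,"ry":0,"rz":0},
    {"x":1.5,"y":0,"z":0,"rx":0,"ry":0,"rz":0},
    {"x":0,"y":0,"z":0,"rx":0,"ry":0,"rz":0},
  ],
)

```text
clock: 16.9
ee_pos: [0.5482, 0.0016, -0.0057]
ee_rot: [-180.0, 0.2, 0.4]
force: [-15.6, -0.4, 7.9]
width: 0.404
grasp_force: 8.3
```

Emit:
carry_out(
  motion=[
    {"x":1.5,"y":0,"z":0,"rx":0,"ry":0,"rz":0},
    {"x":1,"y":0,"z":0,"rx":0,"ry":0,"rz":0},
    {"x":0,"y":0,"z":0,"rx":0,"ry":0,"rz":0},
  ],
)

```text
clock: 17.15
ee_pos: [0.5485, 0.0016, -0.0059]
ee_rot: [-180.0, 0.5, 0.4]
force: [-33.0, -2.9, 21.1]
width: 0.4
grasp_force: 18.8
```

The push met the bar at TCP x = 0.548, with force rising to 33 N, as expected. Backing off and rising to check.

Emit:
carry_out(
  motion=[
    {"x":-5,"y":0,"z":0,"rx":0,"ry":0,"rz":0},
    {"x":-15,"y":0,"z":0,"rx":0,"ry":0,"rz":0},
    {"x":-15,"y":0,"z":0,"rx":0,"ry":0,"rz":0},
    {"x":0,"y":0,"z":-35,"rx":0,"ry":0,"rz":0},
    {"x":0,"y":0,"z":-40,"rx":0,"ry":0,"rz":0},
    {"x":0,"y":0,"z":-40,"rx":0,"ry":0,"rz":0},
    {"x":0,"y":0,"z":-40,"rx":0,"ry":0,"rz":0},
    {"x":0,"y":0,"z":-40,"rx":0,"ry":0,"rz":0},
    {"x":0,"y":0,"z":0,"rx":0,"ry":0,"rz":0},
    {"x":0,"y":0,"z":0,"rx":0,"ry":0,"rz":0},
    {"x":0,"y":0,"z":0,"rx":0,"ry":0,"rz":0},
  ],
)

```text
clock: 18.07
ee_pos: [0.5173, 0.0013, 0.1894]
ee_rot: [-180.0, 0.0, 0.4]
force: [0.1, -0.6, -0.9]
width: 0.4
grasp_force: 0.0
```

```bash
cat > tr.py <<'E'
from h import *
def tread(c):
    """corner points of the tread's top from a wrist view, world"""
    hsv=cv2.cvtColor(c['img'],cv2.COLOR_BGR2HSV);m=((hsv[...,1]>100)&(hsv[...,2]<160)).astype('uint8')
    return m
E
python3 -c "
from tr import *
s=status.sense();print(s['ee_pos'],s['ee_rot'])
c=cap('wrist','w10.png')
P=proj(c,[[.623,.08,.014],[.623,-.08,.014],[.622,.1,.022],[.622,-.1,.022],[.558,-.1,.022],[.558,.05,.022]]);print(P.round())
hsv=cv2.cvtColor(c['img'],cv2.COLOR_BGR2HSV)
u=int(P[0:2,0].mean());
for v in range(20,200,6):print(v,hsv[v,u],hsv[v,u+40],end=';')
"
```

```text
[0.51726672 0.00134045 0.1894255 ] [-1.79993026e+02  3.01760362e-03  4.10231791e-01]
[[199.  82.]
 [357.  83.]
 [177.  82.]
 [379.  84.]
 [372. 149.]
 [230. 148.]]
20 [ 20 128 227] [ 20 125 229];26 [ 22 122 238] [ 22 130 233];32 [ 21 127 229] [ 20 132 211];38 [ 20 133 217] [ 21 139 213];44 [ 21 130 231] [ 22 127 232];50 [ 21 139 228] [ 21 133 229];56 [ 72   5 246] [ 75   4 246];62 [ 60   3 250] [ 75   2 250];68 [ 60   3 249] [ 75   2 248];74 [ 70   3 250] [ 60   3 248];80 [ 60   3 248] [ 68   4 247];86 [ 10 188  91] [ 11 181 104];92 [ 13 189 105] [ 11 177 115];98 [ 11 184 101] [ 13 194  96];104 [ 10 175 111] [ 12 171 109];110 [ 12 171 112] [ 11 171 115];116 [ 11 169 113] [ 11 191 107];122 [ 13 177 111] [ 13 181 107];128 [ 10 175 118] [ 10 180 106];134 [ 11 173 106] [ 12 178 103];140 [ 12 169 119] [ 11 181 111];146 [ 11 185 106] [ 11 178 103];152 [ 20 133 224] [ 21 132 223];158 [ 22 123 233] [ 21 124 229];164 [ 22 120 238] [ 22 130 233];170 [ 21 129 221] [ 19 129 219];176 [ 21 132 226] [ 20 132 222];182 [ 22 126 239] [ 22 119 238];188 [ 22 128 234] [ 21 125 230];194 [ 20 132 226] [ 20 130 228];
```

View pics/w10.png

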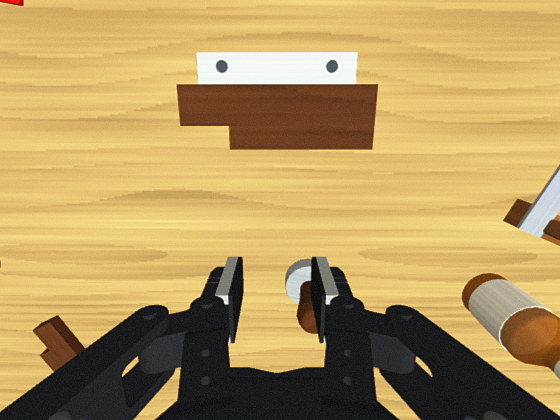

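The wrist view shows the tread flush along the bar (edge row 84 at both ends), centred, with the notch corner at (230,149). The square's corner is at (520,215) and the bottle's base near (488,290). Now for the square.

```bash
python3 -c "
from h import *
c=cap('wrist');hsv=cv2.cvtColor(c['img'],cv2.COLOR_BGR2HSV)
m=((hsv[...,1]>140)&(hsv[...,2]<160)).astype('uint8');m[200:]=0;m[:60]=0;m[:,450:]=0;m[:,:150]=0
k=max(cv2.findContours(m,0,1)[0],key=cv2.contourArea);a=cv2.approxPolyDP(k,3,True).reshape(-1,2)
for p,q in zip(a,ray(c,a,.022)):print(p,q.round(4))
print('bottle base',ray(c,[[488,290],[462,290],[480,280]],0.0).round(3),ray(c,[[305,280]],0))
plan(.44,-.33,.25,67.5);plan(.4665,-.327,.0,67.5)"
```

```text
[377  83] [ 0.6223 -0.0977  0.022 ]
[176  84] [0.6199 0.101  0.022 ]
[180 124] [0.5818 0.1003 0.022 ]
[227 124] [0.5822 0.0521 0.022 ]
[230 148] [0.5579 0.0499 0.022 ]
[372 148] [ 0.559  -0.0991  0.022 ]
bottle base [[ 0.377 -0.274  0.   ]
 [ 0.376 -0.24   0.   ]
 [ 0.391 -0.261  0.   ]] [[ 0.38944336 -0.03662921  0.        ]]
t 18.17 pos [0.5169 0.0014 0.1885] rot [-1.7998e+02  1.1000e-01  4.1000e-01] rz -13.42 then shift [-335.6   55.8  -61.5] now [-79.2 330.8 -61.5]
t 18.17 pos [0.5169 0.0014 0.1885] rot [-1.7998e+02  1.1000e-01  4.1000e-01] rz -13.42 then shift [-322.7   79.1  188.5] now [-52.7 328.  188.5]
```

Emit:
carry_out(
  motion=[
    {"x":0,"y":0,"z":-4,"rx":0,"ry":0,"rz":-1},
    {"x":0,"y":0,"z":-4,"rx":0,"ry":0,"rz":-1},
    {"x":0,"y":0,"z":-4,"rx":0,"ry":0,"rz":-1},
    {"x":0,"y":0,"z":-4,"rx":0,"ry":0,"rz":-1},
    {"x":0,"y":0,"z":-4,"rx":0,"ry":0,"rz":-1},
    {"x":0,"y":0,"z":-4,"rx":0,"ry":0,"rz":-1},
    {"x":0,"y":0,"z":-4,"rx":0,"ry":0,"rz":-1},
    {"x":0,"y":0,"z":-4,"rx":0,"ry":0,"rz":-1},
    {"x":0,"y":0,"z":-4,"rx":0,"ry":0,"rz":-1},
    {"x":0,"y":0,"z":-4,"rx":0,"ry":0,"rz":-1},
    {"x":0,"y":0,"z":0,"rx":0,"ry":0,"rz":-1},
    {"x":0,"y":0,"z":0,"rx":0,"ry":0,"rz":-1},
  ],
  jaw=60,
)

```text
clock: 19.17
ee_pos: [0.5171, 0.0013, 0.2287]
ee_rot: [-179.9, 0.0, 60.7]
force: [0.0, 0.1, 1.8]
width: 0.602
grasp_force: 0.0
```

Emit:
carry_out(
  motion=[
    {"x":0,"y":0,"z":0,"rx":0,"ry":0,"rz":-0.7},
    {"x":0,"y":0,"z":0,"rx":0,"ry":0,"rz":-0.7},
    {"x":0,"y":0,"z":0,"rx":0,"ry":0,"rz":0},
    {"x":0,"y":0,"z":0,"rx":0,"ry":0,"rz":0},
  ],
)

```text
clock: 19.5
ee_pos: [0.5171, 0.0014, 0.2288]
ee_rot: [-179.9, 0.0, 67.3]
force: [0.3, -0.4, 0.8]
width: 0.6
grasp_force: 0.0
```

```bash
python3 -c "
from h import *
plan(.436,-.401,.23,67.5)"
```

```text
t 19.5 pos [0.5171 0.0014 0.2288] rot [-1.7991e+02  2.0000e-02  6.7300e+01] rz -0.04 then shift [-402.8   79.    -1.2] now [-402.5   80.4   -1.2]
```

Emit:
carry_out(
  motion=[
    {"x":-30,"y":6,"z":0,"rx":0,"ry":0,"rz":0},
    {"x":-34,"y":6.8,"z":0,"rx":0,"ry":0,"rz":0},
    {"x":-34,"y":6.8,"z":0,"rx":0,"ry":0,"rz":0},
    {"x":-34,"y":6.8,"z":0,"rx":0,"ry":0,"rz":0},
    {"x":-34,"y":6.8,"z":0,"rx":0,"ry":0,"rz":0},
    {"x":-34,"y":6.8,"z":0,"rx":0,"ry":0,"rz":0},
    {"x":-34,"y":6.8,"z":0,"rx":0,"ry":0,"rz":0},
    {"x":-34,"y":6.8,"z":0,"rx":0,"ry":0,"rz":0},
    {"x":-34,"y":6.8,"z":0,"rx":0,"ry":0,"rz":0},
    {"x":-34,"y":6.8,"z":0,"rx":0,"ry":0,"rz":0},
    {"x":-34,"y":6.8,"z":0,"rx":0,"ry":0,"rz":0},
    {"x":-33,"y":6.4,"z":0,"rx":0,"ry":0,"rz":0},
  ],
)

```text
clock: 20.5
ee_pos: [0.436, -0.4034, 0.2291]
ee_rot: [-180.0, -0.0, 67.3]
force: [1.4, -0.1, 0.1]
width: 0.595
grasp_force: 0.0
```

Emit:
carry_out(
  motion=[
    {"x":0,"y":0,"z":0,"rx":0,"ry":0,"rz":0},
    {"x":0,"y":0,"z":0,"rx":0,"ry":0,"rz":0},
    {"x":0,"y":0,"z":0,"rx":0,"ry":0,"rz":0},
  ],
)

```text
clock: 20.75
ee_pos: [0.4367, -0.4014, 0.2291]
ee_rot: [-179.9, -0.0, 67.3]
force: [-0.4, -0.3, -0.2]
width: 0.6
grasp_force: 0.0
```

```bash
python3 -c "
from h import *
c=cap('wrist','w11.png');hsv=cv2.cvtColor(c['img'],cv2.COLOR_BGR2HSV)
o=np.array([.4665,-.327]);a=np.radians(-22.5);ex=np.array([np.cos(a),np.sin(a)]);ey=np.array([-ex[1],ex[0]])
W=lambda x,y,z:list(o+x*ex+y*ey)+[z]
print('blade',proj(c,[W(-.015,.055,.027),W(.125,.055,.027),W(.125,.027,.027),W(-.015,.027,.027)]).round())
print('rib',proj(c,[W(s*.009,t*.03,.057) for s,t in((-1,-1),(-1,1),(1,1),(1,-1))]).round())
print('stock',proj(c,[W(s*.015,-.055,.027) for s in(-1,1)]).round())
def big(m,z,n):
    k=max(cv2.findContours(m.astype('uint8'),0,1)[0],key=cv2.contourArea);print(n,cv2.contourArea(k))
    a=cv2.approxPolyDP(k,2.5,True).reshape(-1,2)
    for p,q in zip(a,ray(c,a,z)):print(p,q.round(4),hsv[p[1],p[0]])
m=(hsv[...,1]<60)&(hsv[...,2]>110);m[300:]=0
P=proj(c,[W(.06,.04,.027)])[0].astype(int);print(P,hsv[P[1],P[0]]);P=proj(c,[W(0,0,.057)])[0].astype(int);print(P,hsv[P[1],P[0]])
n,l,st,_=cv2.connectedComponentsWithStats(m.astype('uint8'));P=proj(c,[W(.06,.04,.027)])[0].astype(int)
big(l==l[P[1],P[0]],.027,'blade')
plan(.4665,-.327,.1,67.5)
"
```

```text
blade [[261.  55.]
 [392.  54.]
 [390.  83.]
 [261.  83.]]
rib [[267. 139.]
 [266.  77.]
 [284.  77.]
 [284. 138.]]
stock [[263. 158.]
 [288. 158.]]
[330  69] [103  27 214]
[275 108] [ 16 179 167]
blade 3486.0
[391  54] [ 0.6017 -0.3233  0.027 ] [109  22 218]
[261  55] [ 0.4736 -0.2708  0.027 ] [ 19  49 218]
[261  83] [ 0.4625 -0.2962  0.027 ] [123  10 227]
[266  83] [ 0.4676 -0.2983  0.027 ] [  4  50 122]
[270  77] [ 0.474  -0.2944  0.027 ] [102  32 218]
[280  77] [ 0.484  -0.2986  0.027 ] [103  28 218]
[284  83] [ 0.4857 -0.3059  0.027 ] [104  32 226]
[387  82] [ 0.5899 -0.3483  0.027 ] [ 18  50 189]
t 20.8 pos [ 0.4369 -0.401   0.2294] rot [-1.7997e+02 -3.0000e-02  6.7370e+01] rz -0.03 then shift [ 79.7  -1.  129.4] now [ 79.7  -1.2 129.4]
```

The square's measured position matches the estimate within 1 px. Moving over the rib and down.

Emit:
carry_out(
  motion=[
    {"x":18,"y":-0.3,"z":0,"rx":0,"ry":0,"rz":0},
    {"x":20,"y":-0.3,"z":0,"rx":0,"ry":0,"rz":0},
    {"x":20,"y":-0.3,"z":0,"rx":0,"ry":0,"rz":0},
    {"x":15.7,"y":-0.3,"z":0,"rx":0,"ry":0,"rz":0},
    {"x":0,"y":0,"z":30,"rx":0,"ry":0,"rz":0},
    {"x":0,"y":0,"z":30,"rx":0,"ry":0,"rz":0},
    {"x":0,"y":0,"z":30,"rx":0,"ry":0,"rz":0},
    {"x":0,"y":0,"z":30,"rx":0,"ry":0,"rz":0},
    {"x":0,"y":0,"z":30,"rx":0,"ry":0,"rz":0},
    {"x":0,"y":0,"z":0,"rx":0,"ry":0,"rz":0},
    {"x":0,"y":0,"z":0,"rx":0,"ry":0,"rz":0},
    {"x":0,"y":0,"z":0,"rx":0,"ry":0,"rz":0},
  ],
)

```text
clock: 21.8
ee_pos: [0.4648, -0.3332, 0.0818]
ee_rot: [179.9, 0.0, 67.4]
force: [0.1, 0.1, 0.1]
width: 0.601
grasp_force: 0.0
```

```bash
python3 -c "
from h import *
plan(.4642,-.3325,.018,67.5)"
```

```text
t 21.8 pos [ 0.4648 -0.3332  0.0818] rot [1.7989e+02 4.0000e-02 6.7440e+01] rz -0.01 then shift [ 0.4 -0.8 63.8] now [ 0.4 -0.8 63.8]
```

Emit:
carry_out(
  motion=[
    {"x":0.4,"y":-0.8,"z":20,"rx":0,"ry":0,"rz":0},
    {"x":0,"y":0,"z":20,"rx":0,"ry":0,"rz":0},
    {"x":0,"y":0,"z":16,"rx":0,"ry":0,"rz":0},
    {"x":0,"y":0,"z":7,"rx":0,"ry":0,"rz":0},
    {"x":0,"y":0,"z":0,"rx":0,"ry":0,"rz":0},
    {"x":0,"y":0,"z":0,"rx":0,"ry":0,"rz":0},
  ],
)

```text
clock: 22.3
ee_pos: [0.4641, -0.3329, 0.0183]
ee_rot: [179.9, 0.0, 67.4]
force: [0.3, 0.3, 0.6]
width: 0.598
grasp_force: 0.0
```

Emit:
carry_out(
  motion=[
    {"x":0,"y":0,"z":0,"rx":0,"ry":0,"rz":0},
    {"x":0,"y":0,"z":0,"rx":0,"ry":0,"rz":0},
    {"x":0,"y":0,"z":0,"rx":0,"ry":0,"rz":0},
    {"x":0,"y":0,"z":0,"rx":0,"ry":0,"rz":0},
    {"x":0,"y":0,"z":0,"rx":0,"ry":0,"rz":0},
    {"x":0,"y":0,"z":0,"rx":0,"ry":0,"rz":0},
  ],
  jaw=0,
  newtons=80,
)

```text
clock: 22.8
ee_pos: [0.4638, -0.3328, 0.0181]
ee_rot: [179.9, 0.0, 67.4]
force: [-2.2, 0.9, 11.1]
width: 0.186
grasp_force: 79.5
```

The square is gripped. Lifting it and carrying it to the tread.

Emit:
carry_out(
  motion=[
    {"x":0,"y":0,"z":-10,"rx":0,"ry":0,"rz":0},
    {"x":0,"y":0,"z":-22,"rx":0,"ry":0,"rz":0},
    {"x":0,"y":0,"z":-23,"rx":0,"ry":0,"rz":0},
    {"x":18,"y":-3.2,"z":0,"rx":0,"ry":0,"rz":0},
    {"x":28,"y":-4.9,"z":0,"rx":0,"ry":0,"rz":0},
    {"x":28,"y":-4.9,"z":0,"rx":0,"ry":0,"rz":0},
    {"x":28,"y":-4.9,"z":0,"rx":0,"ry":0,"rz":0},
    {"x":28,"y":-4.9,"z":0,"rx":0,"ry":0,"rz":0},
    {"x":28,"y":-4.9,"z":0,"rx":0,"ry":0,"rz":0},
    {"x":28,"y":-4.9,"z":0,"rx":0,"ry":0,"rz":0},
    {"x":28,"y":-4.9,"z":0,"rx":0,"ry":0,"rz":0},
    {"x":28,"y":-4.9,"z":0,"rx":0,"ry":0,"rz":0},
  ],
)

```text
clock: 23.8
ee_pos: [0.5172, -0.0913, 0.0723]
ee_rot: [180.0, -0.0, 67.4]
force: [0.7, -0.3, -5.3]
width: 0.189
grasp_force: 78.9
```

Emit:
carry_out(
  motion=[
    {"x":28,"y":-4.9,"z":0,"rx":0,"ry":0,"rz":0},
    {"x":28,"y":-4.9,"z":0,"rx":0,"ry":0,"rz":0},
    {"x":22,"y":-4,"z":0,"rx":0,"ry":0,"rz":0},
    {"x":0,"y":0,"z":0,"rx":0,"ry":0,"rz":-0.92},
    {"x":0,"y":0,"z":0,"rx":0,"ry":0,"rz":-0.92},
    {"x":0,"y":0,"z":0,"rx":0,"ry":0,"rz":-0.92},
    {"x":0,"y":0,"z":0,"rx":0,"ry":0,"rz":-0.92},
    {"x":0,"y":0,"z":0,"rx":0,"ry":0,"rz":-0.9},
    {"x":0,"y":0,"z":0,"rx":0,"ry":0,"rz":0},
    {"x":0,"y":0,"z":0,"rx":0,"ry":0,"rz":0},
    {"x":0,"y":0,"z":0,"rx":0,"ry":0,"rz":0},
  ],
)

```text
clock: 24.72
ee_pos: [0.5344, -0.0154, 0.0719]
ee_rot: [180.0, -0.0, 90.2]
force: [-0.1, -0.4, -5.5]
width: 0.184
grasp_force: 78.9
```

```bash
cat > bl.py <<'E'
from h import *
plan(.5355,-.0114,.03,90.3)
c=cap('wrist','w%d.png'%int(100*status.sense()['clock']));hsv=cv2.cvtColor(c['img'],cv2.COLOR_BGR2HSV)
def big(m,z,n):
    k=max(cv2.findContours(m.astype('uint8'),0,1)[0],key=cv2.contourArea);print(n,cv2.contourArea(k))
    a=cv2.approxPolyDP(k,2.5,True).reshape(-1,2)
    for p,q in zip(a,ray(c,a,z)):print(p,q.round(4))
p=status.sense()['ee_pos'];dz=p[2]-.0181
m=(hsv[...,1]<60)&(hsv[...,2]>110);m[320:]=0
q=[p[0]+.05,p[1]+.0474,.027+dz];P=proj(c,[q])[0].astype(int);print(P,hsv[P[1],P[0]],dz)
n,l,st,_=cv2.connectedComponentsWithStats(m.astype('uint8'))
if l[P[1],P[0]]: big(l==l[P[1],P[0]],.027+dz,'blade')
m=((hsv[...,1]>140)&(hsv[...,2]<160)).astype('uint8');m[300:]=0
big(m,.022,'tread');print('notch px',proj(c,[[.558,.05,.022]]))
E
python3 bl.py
```

```text
t 24.72 pos [ 0.5344 -0.0154  0.0719] rot [180.    -0.    90.15] rz -0.03 then shift [ 4.   1.1 41.9] now [ 4.   1.1 41.9]
[373 172] [ 87  11 224] 0.05378850884101341
blade 20134.5
[451  81] [0.6163 0.0754 0.0808]
[412  81] [0.598  0.0753 0.0808]
[404 145] [0.598  0.0459 0.0808]
[245 146] [0.519  0.0451 0.0808]
[247 201] [0.5192 0.0167 0.0808]
[258 201] [0.525  0.0167 0.0808]
[264 195] [0.5282 0.02   0.0808]
[288 195] [0.5407 0.02   0.0808]
[293 200] [0.5434 0.0173 0.0808]
[397 199] [0.5978 0.0181 0.0808]
[388 290] [ 0.5991 -0.0363  0.0808]
[420 290] [ 0.6175 -0.0362  0.0808]
[433 200] [0.6168 0.0176 0.0808]
[513 198] [0.6584 0.0188 0.0808]
[526 146] [0.6587 0.0456 0.0808]
[443 145] [0.6174 0.0459 0.0808]
tread 7619.5
[396 200] [0.6205 0.0012 0.022 ]
[306 201] [5.559e-01 3.000e-04 2.200e-02]
[305 254] [ 0.5565 -0.0415  0.022 ]
[310 265] [ 0.5606 -0.0508  0.022 ]
[317 265] [ 0.566  -0.0508  0.022 ]
[324 271] [ 0.5716 -0.0559  0.022 ]
[330 294] [ 0.5773 -0.0762  0.022 ]
[335 299] [ 0.5816 -0.0808  0.022 ]
[386 299] [ 0.6222 -0.0806  0.022 ]
notch px [[311.44261982 129.69112083]]
```

Emit:
carry_out(
  motion=[
    {"x":2.3,"y":0,"z":10,"rx":0,"ry":0,"rz":-0.06},
    {"x":2.2,"y":0,"z":14,"rx":0,"ry":0,"rz":0},
    {"x":0,"y":0,"z":14,"rx":0,"ry":0,"rz":0},
    {"x":0,"y":0,"z":9,"rx":0,"ry":0,"rz":0},
    {"x":0,"y":0,"z":4,"rx":0,"ry":0,"rz":0},
    {"x":0,"y":0,"z":1.5,"rx":0,"ry":0,"rz":0},
    {"x":0,"y":0,"z":0,"rx":0,"ry":0,"rz":0},
    {"x":0,"y":0,"z":0,"rx":0,"ry":0,"rz":0},
    {"x":0,"y":0,"z":0,"rx":0,"ry":0,"rz":0},
  ],
)

```text
clock: 25.52
ee_pos: [0.5348, -0.011, 0.0199]
ee_rot: [179.9, 0.0, 90.6]
force: [0.1, 0.6, -4.3]
width: 0.184
grasp_force: 78.8
```

```bash
sed -i "s/m\[300:\]=0/m[300:]=0;m[int(P[1])-20:]=0/" bl.py; python3 bl.py
```

```text
t 25.52 pos [ 0.5348 -0.011   0.0199] rot [179.94   0.    90.61] rz 0.06 then shift [ -0.4   0.7 -10.1] now [ -0.4   0.7 -10.1]
[374 173] [ 90   8 228] 0.0017294360658334403
blade 22618.5
[503  82] [0.6404 0.0803 0.0287]
[455  82] [0.6179 0.0801 0.0287]
[444 144] [0.6177 0.0515 0.0287]
[246 145] [0.5194 0.0499 0.0287]
[247 201] [0.5194 0.021  0.0287]
[258 201] [0.5251 0.0211 0.0287]
[264 195] [0.5283 0.0244 0.0287]
[288 195] [0.5408 0.0245 0.0287]
[293 200] [0.5435 0.0218 0.0287]
[435 199] [0.6179 0.0232 0.0287]
[417 319] [ 0.6193 -0.0508  0.0287]
[455 319] [ 0.6419 -0.0505  0.0287]
[480 199] [0.6414 0.0235 0.0287]
[514 198] [0.6591 0.0242 0.0287]
[525 151] [0.6587 0.0485 0.0287]
[524 144] [0.6574 0.0519 0.0287]
[491 143] [0.6409 0.0522 0.0287]
tread 9946.5
[316 140] [0.5549 0.0522 0.022 ]
[316 144] [0.555  0.0502 0.022 ]
[444 143] [0.6211 0.0514 0.022 ]
[462  35] [0.621  0.1011 0.022 ]
[374  37] [0.5798 0.0998 0.022 ]
[365  44] [0.5759 0.0968 0.022 ]
[358 139] [0.5765 0.0529 0.022 ]
notch px [[321.81196582 144.39987943]]
```

Emit:
carry_out(
  motion=[
    {"x":0,"y":0,"z":1.2,"rx":0,"ry":0,"rz":0},
    {"x":0,"y":3,"z":0,"rx":0,"ry":0,"rz":0},
    {"x":0,"y":3,"z":0,"rx":0,"ry":0,"rz":0},
    {"x":0,"y":1.5,"z":0,"rx":0,"ry":0,"rz":0},
    {"x":0,"y":0,"z":0,"rx":0,"ry":0,"rz":0},
    {"x":0,"y":0,"z":0,"rx":0,"ry":0,"rz":0},
  ],
)

```text
clock: 26.07
ee_pos: [0.5422, -0.0108, 0.0181]
ee_rot: [180.0, -0.0, 90.6]
force: [0.7, -0.3, -2.4]
width: 0.185
grasp_force: 79.2
```

Emit:
carry_out(
  motion=[
    {"x":0,"y":1,"z":0,"rx":0,"ry":0,"rz":0},
    {"x":0,"y":0,"z":0,"rx":0,"ry":0,"rz":0},
  ],
)

```text
clock: 26.23
ee_pos: [0.5426, -0.0108, 0.0181]
ee_rot: [-180.0, -0.0, 90.6]
force: [-4.8, -0.5, 1.6]
width: 0.188
grasp_force: 79.8
```

Emit:
carry_out(
  motion=[
    {"x":0,"y":0.7,"z":0,"rx":0,"ry":0,"rz":0},
    {"x":0,"y":0,"z":0,"rx":0,"ry":0,"rz":0},
  ],
)

```text
clock: 26.4
ee_pos: [0.5429, -0.0108, 0.0182]
ee_rot: [-179.9, -0.0, 90.6]
force: [-9.5, 0.2, 6.8]
width: 0.185
grasp_force: 80.5
```

Contact at x = 0.5425 and the force is building. One more nudge, then release gently.

Emit:
carry_out(
  motion=[
    {"x":0,"y":0.8,"z":0.3,"rx":0,"ry":0,"rz":0},
    {"x":0,"y":0,"z":0,"rx":0,"ry":0,"rz":0},
    {"x":0,"y":0,"z":0,"rx":0,"ry":0,"rz":0},
  ],
)

```text
clock: 26.65
ee_pos: [0.543, -0.0108, 0.0182]
ee_rot: [-179.8, -0.0, 90.6]
force: [-18.1, -0.4, 16.3]
width: 0.188
grasp_force: 81.7
```

```bash
python3 bl.py
```

```text
t 26.65 pos [ 0.543  -0.0108  0.0182] rot [-1.7983e+02 -1.0000e-02  9.0610e+01] rz 0.06 then shift [ -0.6  -7.5 -11.8] now [ -0.5  -7.5 -11.8]
[374 173] [ 93  11 225] 5.099953158927903e-05
blade 22832.0
[490  82] [0.6423 0.0804 0.0271]
[440  82] [0.6189 0.0802 0.0271]
[430 145] [0.6189 0.0512 0.0271]
[246 145] [0.5276 0.0502 0.0271]
[247 201] [0.5276 0.0212 0.0271]
[258 201] [0.5333 0.0213 0.0271]
[264 195] [0.5365 0.0246 0.0271]
[288 195] [0.549  0.0248 0.0271]
[293 200] [0.5517 0.0221 0.0271]
[422 199] [0.6191 0.0234 0.0271]
[405 318] [ 0.6201 -0.0497  0.0271]
[445 319] [ 0.6439 -0.0501  0.0271]
[468 200] [0.6432 0.0232 0.0271]
[512 199] [0.666  0.024  0.0271]
[525 148] [0.6662 0.0503 0.0271]
[523 145] [0.6648 0.0517 0.0271]
[478 144] [0.6425 0.052  0.0271]
tread 10138.0
[446  34] [0.6206 0.1012 0.022 ]
[361  34] [0.5813 0.1008 0.022 ]
[351  43] [0.577  0.0971 0.022 ]
[343 141] [0.5766 0.0522 0.022 ]
[250 141] [0.5292 0.0517 0.022 ]
[248 144] [0.5281 0.0502 0.022 ]
[429 144] [0.6207 0.0512 0.022 ]
notch px [[306.29958898 145.00569707]]
```

Emit:
carry_out(
  motion=[
    {"x":0,"y":-0.8,"z":-0.3,"rx":0,"ry":0,"rz":0},
    {"x":0,"y":0,"z":0,"rx":0,"ry":0,"rz":0},
  ],
)

```text
clock: 26.87
ee_pos: [0.5428, -0.0108, 0.0182]
ee_rot: [-179.9, -0.0, 90.6]
force: [-9.5, -0.0, 6.0]
width: 0.187
grasp_force: 80.3
```

Emit:
carry_out(
  motion=[
    {"x":0,"y":0,"z":0,"rx":0,"ry":0,"rz":0},
    {"x":0,"y":0,"z":0,"rx":0,"ry":0,"rz":0},
    {"x":0,"y":0,"z":0,"rx":0,"ry":0,"rz":0},
    {"x":0,"y":0,"z":0,"rx":0,"ry":0,"rz":0},
    {"x":0,"y":0,"z":-5,"rx":0,"ry":0,"rz":0},
    {"x":0,"y":0,"z":-15,"rx":0,"ry":0,"rz":0},
    {"x":0,"y":0,"z":-30,"rx":0,"ry":0,"rz":0},
    {"x":0,"y":0,"z":-30,"rx":0,"ry":0,"rz":0},
    {"x":0,"y":0,"z":-30,"rx":0,"ry":0,"rz":0},
    {"x":0,"y":0,"z":-30,"rx":0,"ry":0,"rz":0},
    {"x":0,"y":0,"z":-30,"rx":0,"ry":0,"rz":0},
    {"x":0,"y":0,"z":0,"rx":0,"ry":0,"rz":0},
  ],
  jaw=45,
)

```text
clock: 27.87
ee_pos: [0.5455, -0.011, 0.1946]
ee_rot: [179.5, 0.1, 90.6]
force: [0.6, -0.3, 1.7]
width: 0.451
grasp_force: 0.0
```

Emit:
carry_out(
  motion=[
    {"x":-30,"y":0,"z":0,"rx":0,"ry":0,"rz":0},
    {"x":-30,"y":0,"z":0,"rx":0,"ry":0,"rz":0},
    {"x":-30,"y":0,"z":0,"rx":0,"ry":0,"rz":0},
    {"x":0,"y":0,"z":0,"rx":0,"ry":0,"rz":0},
    {"x":0,"y":0,"z":0,"rx":0,"ry":0,"rz":0},
    {"x":0,"y":0,"z":0,"rx":0,"ry":0,"rz":0},
  ],
)

```text
clock: 28.37
ee_pos: [0.5445, -0.1006, 0.1881]
ee_rot: [180.0, -0.0, 90.6]
force: [0.2, -0.3, 0.0]
width: 0.454
grasp_force: 0.0
```

```bash
python3 -c "
from h import *
c=cap('wrist','w200.png');hsv=cv2.cvtColor(c['img'],cv2.COLOR_BGR2HSV);s=status.sense();print(s['clock'],s['ee_pos'],s['ee_rot'],s['width'])
g=cv2.GaussianBlur(cv2.cvtColor(c['img'],cv2.COLOR_BGR2GRAY),(3,3),0).astype(float)
# tread/bar edge: look along world x at fixed y, print strongest V-saturation jump
S=hsv[...,1].astype(float)
def scan(a,b,z,ch,n=400):
    X=np.linspace(a,b,n);X=np.c_[X,np.full(n,z)];uv=proj(c,X).astype(np.float32)
    v=cv2.remap(ch.astype(np.float32),uv[:,:1],uv[:,1:],1).ravel();v=cv2.GaussianBlur(v.reshape(1,-1),(0,0),6).ravel()
    d=np.gradient(v);i=abs(d).argmax();return X[i].round(4),d[i].round(1),uv[i].round()
for y in(.07,.015,-.03,-.07):print('bar y',y,scan((.605,y),(.64,y),.022,S))
for x in(.545,.57,.60,.64,.655):print('blade outer x',x,scan((x,.035),(x,.065),.027,S))
for y in(.035,.04,.045):print('blade near end',scan((.51,y),(.545,y),.027,S),'tip',scan((.65,y),(.69,y),.027,S))
for x in(.56,.565,.57):print('wall',x,scan((x,.03),(x,.075),.022,g))
for y in(.06,.08):print('notch back y',y,scan((.56,y),(.60,y),.022,g))
for y in(-.075,-.085,-.095):print('front edge',y,scan((.535,y),(.58,y),.022,g))
for y in(-.05,-.04,.0,.04):print('stock back',y,scan((.50,y),(.54,y),.027,g))
"
```

```text
28.4167 [ 0.54457309 -0.10019902  0.18809871] [ 1.79993692e+02 -1.92493933e-02  9.06300847e+01] 0.4495900488509383
bar y 0.07 (array([0.6204, 0.07  , 0.022 ]), np.float32(-8.6), array([360.,   6.], dtype=float32))
bar y 0.015 (array([0.6209, 0.015 , 0.022 ]), np.float32(-8.5), array([356.,  71.], dtype=float32))
bar y -0.03 (array([ 0.6215, -0.03  ,  0.022 ]), np.float32(-8.6), array([353., 119.], dtype=float32))
bar y -0.07 (array([ 0.6218, -0.07  ,  0.022 ]), np.float32(-7.5), array([350., 158.], dtype=float32))
blade outer x 0.545 (array([0.545 , 0.0506, 0.027 ]), np.float32(5.8), array([279.,  27.], dtype=float32))
blade outer x 0.57 (array([0.57  , 0.0506, 0.027 ]), np.float32(4.3), array([306.,  28.], dtype=float32))
blade outer x 0.6 (array([0.6   , 0.0512, 0.027 ]), np.float32(8.7), array([338.,  27.], dtype=float32))
blade outer x 0.64 (array([0.64  , 0.0567, 0.027 ]), np.float32(-0.7), array([382.,  21.], dtype=float32))
blade outer x 0.655 (array([0.655 , 0.0515, 0.027 ]), np.float32(4.7), array([397.,  28.], dtype=float32))
blade near end (array([0.5263, 0.035 , 0.027 ]),
[... 1082 characters left out ...]
22 ]), np.float32(-5.6), array([289., 162.], dtype=float32))
front edge -0.085 (array([ 0.5576, -0.085 ,  0.022 ]), np.float32(-5.7), array([289., 172.], dtype=float32))
front edge -0.095 (array([ 0.5578, -0.095 ,  0.022 ]), np.float32(-5.6), array([289., 181.], dtype=float32))
stock back -0.05 (array([ 0.5278, -0.05  ,  0.027 ]), np.float32(-2.7), array([260., 138.], dtype=float32))
stock back -0.04 (array([ 0.5279, -0.04  ,  0.027 ]), np.float32(-2.8), array([261., 128.], dtype=float32))
stock back 0.0 (array([0.5273, 0.    , 0.027 ]), np.float32(-3.2), array([260.,  86.], dtype=float32))
stock back 0.04 (array([0.5265, 0.04  , 0.027 ]), np.float32(0.8), array([259.,  40.], dtype=float32))
```

The final measurements agree. The tread's back edge follows the bar at about 0.6°, the stock is flush with the front edge within 1 mm at both ends, and the blade edge is at y = 0.0506 against the notch wall at 0.050. Handing in.

```bash
python3 -c "
from h import *
print(ctrl.finish_job())"
```

```text
the job is handed in; nothing more can be done
None
```

The job is handed in at about 28 s, with no verdict reported back: the tread is tight against the bar, and the square is released flush on its notched edge with the blade within about 1 mm of the notch line.

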